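Load sample tubes cap-uphill into a labeller's gravity chute

TASK

Load both sample tubes into the sloping two-rod chute of the labelling unit, one behind the other in either order, each lying along the rods with its cap uphill and its foot downhill. The stiff orange brake block stops the row short: push the row down until the brake is fully down and the tubes lie foot to cap with no gap. Let go, and leave the beaker, the wash bottle and the jar standing where they are.

Things in the scene. Friction and masses are not known exactly. Their poses are not given: they have to be found in the camera images.
- rails: the chute: two parallel steel rods, diameter 6 mm, 20 mm apart between centres, sloping at 30 degrees, reaching from x = -35 to 335 mm. Origin: midway between the rod axes where the brake's uphill face ends up when fully down, 70 mm above the bench. x points uphill along the rods, y across, z square to them and up. A tube on them has its axis at z = 18.5 mm and slides down by itself.
- lower_home (a point): home of the lower tube's foot: rails x = 0, y = 0, z = 18.5 mm; axes as rails. An orange brake block, 20 x 34 x 34 mm, rides on the rods (top at rails z = 38). At the start its uphill face is somewhere from x = 18 to 50 mm (not measured). Tube weight does not move it; about 4 N downhill does; it stays where left and meets a hard end at x = 0.
- upper_home (a point): home of the upper tube's foot, touching the lower tube's cap: rails x = 115, y = 0, z = 18.5 mm; axes as rails
- chute: fixed stand of the rods, with the white labelling unit at the downhill end. Origin on the bench below that of rails; x level, uphill. The unit is a box from x = -155 to -55 mm, 150 wide, 130 high. Thin cheeks stand 42 mm apart beside the rods from rails x = -40 to 110, up to z = 31 mm; higher up nothing is beside the rods, and under them only two legs 12 mm wide (60 and 285 mm up the rods) and a base plate 12 mm thick, 90 wide, from x = -45 to 315.
- tube_red: rigid sample tube 115 mm long, 60 to 125 g: grey round foot (diameter 36, 14 long), white barrel (diameter 31, from 14 to 93 mm), eight-sided red cap (36 across flats, 93 to 115 mm). Origin: centre of the foot's end face; z runs along the tube from foot to cap. At the start it stands cap up in a hole of the blue rack.
- tube_red_cap (a point): centre of the red cap's end face, 115 mm along z from the foot of tube_red
- tube_green: rigid sample tube 115 mm long, 60 to 125 g: grey round foot (diameter 36, 14 long), white barrel (diameter 31, from 14 to 93 mm), eight-sided green cap (36 across flats, 93 to 115 mm). Origin: centre of the foot's end face; z runs along the tube from foot to cap. At the start it lies on the bench (axis 18 mm up), pointing any way.
- tube_green_cap (a point): centre of the green cap's end face, 115 mm along z from the foot of tube_green
- rack: fixed blue rack block 70 x 130 x 45 mm (x, y, z), origin at the centre of its underside. Two upright holes of diameter 39 mm, 35 mm deep, at y = -28 and y = +28 mm. The red-capped tube stands in the hole at y = -28, its foot 10 mm above the bench; the other hole is empty.
- beaker: bystander: glass beaker, diameter 76, 95 mm high; origin at the centre of its underside, z up
- wash_bottle: bystander: white bottle with red cap, diameter 66, 170 mm high; origin at the centre of its underside, z up
- jar: bystander: amber jar with black lid, diameter 60, 80 mm high; origin at the centre of its underside, z up

How it is judged (in metres and radians):
At the end, for the whole second after the job is handed in: Both tubes lie seated on the rods, caps uphill, within 0.1 rad of the rods, at rest: one foot within 5 mm of the fully-down brake position, the other -6 to +9 mm from 115 mm uphill of it. Beaker, wash bottle and jar upright (0.2 rad), within 40 mm of their starts (((x of tube_red in the frame of rails between -0.005 and 0.006 m and x of tube_red_cap in the frame of rails above 0.095 m and y of tube_red in the frame of rails between -0.008 and 0.008 m and z of tube_red in the frame of rails between 0.012 and 0.026 m and angle between the z axis of each of tube_red, tube_green and the x axis of rails, either way round below 0.1 rad and linear speed of each of tube_red, tube_green below 0.02 m/s and x of tube_green in the frame of rails between 0.109 and 0.124 m and x of tube_green_cap in the frame of rails above 0.209 m and y of tube_green in the frame of rails between -0.008 and 0.008 m and z of tube_green in the frame of rails between 0.012 and 0.026 m) or (x of tube_green in the frame of rails between -0.005 and 0.006 m and x of tube_green_cap in the frame of rails above 0.095 m and y of tube_green in the frame of rails between -0.008 and 0.008 m and z of tube_green in the frame of rails between 0.012 and 0.026 m and angle between the z axis of each of tube_green, tube_red and the x axis of rails, either way round below 0.1 rad and linear speed of each of tube_green, tube_red below 0.02 m/s and x of tube_red in the frame of rails between 0.109 and 0.124 m and x of tube_red_cap in the frame of rails above 0.209 m and y of tube_red in the frame of rails between -0.008 and 0.008 m and z of tube_red in the frame of rails between 0.012 and 0.026 m)) and angle between each of beaker, wash_bottle, jar's own z axis and vertical below 0.2 rad); the robot touches nothing.
It fails at once if the beaker is moved more than 40 mm (distance of beaker from where it was at the start of the episode above 0.04 m).
It fails at once if the wash bottle is moved more than 40 mm (distance of wash_bottle from where it was at the start of the episode above 0.04 m).
It fails at once if the jar is moved more than 40 mm (distance of jar from where it was at the start of the episode above 0.04 m).
It also fails if it takes over 69 s, if anything falls off the work surface, if the arm or the gripper's body presses on something with over 40 N, if the wrist force passes 120 N, or if a joint passes its speed limit or range.

ROBOT

A 7-joint arm with a two-finger parallel gripper is mounted at the origin on the work surface. World frame = base frame: x ahead of the robot, y to its left, z up, the work surface at z = 0. Lengths are in mm, angles in rad, forces in N, time in s.
With the tool pointing down it reaches from about 400 to 875 mm from the base axis. Payload 4.4 kg.
Tool frame: the origin (TCP) lies midway between the tips of the shut fingers; the grasp point (between the pads) lies 19 mm behind it (ctrl.grip_point_offset is the distance from the TCP to the grasp point, in mm); z points along the fingers, x is the direction in which the jaws open and shut, and the axes are right-handed (so a half turn about z gives the same grasp; the last joint's range is limited). The gripper opens to 85 mm and grips with 20 to 120 N. Pads are 22 mm wide; open, the fingers measure 114 mm over their backs; the gripper's body (76 mm by 85 mm) begins 54 mm behind the grasp point. The pads swing forward as they close: fully open they stand 13 mm farther back than shut.
Start: joints at [1.221, 0.628, 0.038, 1.517, -0.027, 0.996, -0.02], TCP at [182.031, -624.005, 231.313] pointing down, gripper open.
Joint ranges: [-3.06, 3.06], [-0.37, 2.12], [-1.25, 1.32], [0.18, 2.47], [-1.1, 4.24], [0.23, 1.98], [-2.94, 2.94]. Speed limits (rad/s): [2.57, 2.57, 3.14, 3.14, 3.14, 3.14, 3.14].

INTERFACE

Orientations are given as [roll, pitch, yaw] about the fixed x, y, z axes, in that order (R = Rz(yaw) Ry(pitch) Rx(roll)).
In Python, from cell import ctrl, viewer gives the robot as it stands.
- The arm moves only by the tool apply_moves, never from a script. Its argument "series" is a list that holds one entry, the list of rows, each a list of 6 numbers: the shift along the tool's x, y, z normalised to -1 to 1, where 1 is 50 mm, then the turn, a rotation vector about the tool's x, y, z normalised to -1 to 1, where 1 is 6 degrees. In form: [[[tx, ty, tz, rx, ry, rz], ...]]. A call has exactly 5 rows; each row shifts and turns the commanded pose from where the row before left it, along the tool's axes as they then stand; what a row does not reach is not made up. A row lasts 1/8 s, in which the tool goes at most 62.5 mm and 10.7 degrees, less where a joint would pass 70% of its speed; a pose out of reach is approached as far as the arm can. A call with a number of a shift or a turn outside -1 to 1 is refused whole. A call with a gripper value outside its range is refused whole. "claw" is the gripper command: -1 is shut, 1 is fully open, values between are in proportion, set as the call begins (left out, the last holds). The fingers move at their own pace and stop on an object; the grip force is fixed at half the most. Time passes only in rows, so rows that do not move let the fingers close, or fill a call up. It gives the time, the measured TCP pose, the force and the opening at its end, in the units of the state.
- ctrl.read_state(): the state, without advancing time (a new reading comes with each control period).
- viewer.get_image(name): name is "scene" or "top"; returns the picture (480x640x3 uint8, blue, green, red); there is no depth.
- viewer.camera_info(name): a dict with "K" (3x3 intrinsics, pixels), "distortion" ([k1, k2, p1, p2, k3] as OpenCV has them; the pictures are not rectified), "R" (3x3) and "t" (3): a world point X has camera coordinates R X + t. Camera axes: x right, y down, z forward; pixel columns grow to the right and rows downward; lengths in mm; the calibration is good to about 2 mm. A picture is of the moment at which its call begins. camera_info takes no time and is no camera call.
- ctrl.finish_job(): hands the job in, once; it reports no verdict.
Trained networks look in the newest picture that a camera, given by its name, has taken for a name from the list of things; names that differ only in an ending like _2 or _b are one class to them, and where a whole thing is asked for, a point or a joint stands for the part that bears it (a point fixed in the world has none). Each returns a list of dicts, best first, with "score" (0 to 1); they miss things now and then, are a little off and sometimes report something else, mostly with a low value. They report only what shows in the picture. A call takes as long as a camera call.
- viewer.find_in(camera, label): "location" ([column, row] as shares, 0 to 1, of the picture: columns of its width, rows of its height, amid what is visible of it).
The state is a dict: "clock": time; "qpos": joint angles; "qd": joint speeds; "tau": joint torques, N m; "eef_pos": TCP position; "tool_rot": TCP orientation; "force": force on the tool from outside, world axes, zero at the start; "torque": the same for the moment, N m; "width": finger opening in mm.
Only numpy, scipy, OpenCV 4.12 (cv2) and the standard library are available. Lean on these libraries where they do the work, as an engineer would, in place of code of your own. Each camera call takes 0.05 s, during which the arm holds its last target. There are 200 camera calls.

## Working session

There is one attempt and no reset: what is moved stays moved. The work goes in short steps, Python scripts to look and compute and a tool call to move; the robot and the scene stay as the last step left them, time stands still between calls to the robot, and variables do not carry over. Pictures are saved under pics/ and viewed, about 8 in all and at most 12, crops included, and the job is handed in when it is done.

Besides the shell and the picture viewer there is one more tool, called after "Emit:" as name([rows], argument=value, ...), one row to a line, values as JSON. apply_moves: Moves the arm, as the interface text tells. Scaled input: -1 to 1 covers 50 mm each way for a shift and 6 degrees each way for a turn. Its arguments: {"type":"object","properties":{"series":{"type":"array","items":{"type":"array","items":{"type":"array","items":{"type":"number"}}}},"claw":{"type":"number"}},"required":["series"]}

```bash
ls; mkdir -p pics; python3 - <<'E'
from cell import ctrl, viewer
import cv2, numpy as np
for n in ("scene","top"):
    im=viewer.get_image(n); cv2.imwrite(f"pics/{n}0.png",im)
    ci=viewer.camera_info(n); print(n,np.round(ci["K"],1).tolist(),ci["distortion"],np.round(ci["R"],3).tolist(),np.round(ci["t"],1))
    for l in ("rails","chute","tube_red","tube_red_cap","tube_green","tube_green_cap","rack","beaker","wash_bottle","jar"):
        r=viewer.find_in(n,l); print(l,[(round(d["score"],2),round(d["location"][0]*640),round(d["location"][1]*480)) for d in r[:3]])
print(ctrl.read_state())
E
```

```text
pics
scene [[441.0, 0.0, 316.5], [0.0, 441.0, 231.3], [0.0, 0.0, 1.0]] [-0.06921698  0.          0.          0.          0.        ] [[-0.034, 0.999, -0.007], [0.648, 0.017, -0.762], [-0.761, -0.03, -0.648]] [  67.  -273.6 1485.8]
rails [(0.86, 276, 208)]
chute [(0.74, 283, 225), (0.17, 396, 263)]
tube_red [(0.69, 477, 254)]
tube_red_cap [(0.91, 472, 255)]
tube_green [(0.95, 398, 261)]
tube_green_cap [(0.88, 397, 264)]
rack [(0.66, 470, 275)]
beaker [(0.9, 420, 315)]
wash_bottle [(0.69, 486, 300)]
jar [(0.76, 188, 252), (0.3, 277, 212)]
top [[608.1, 0.0, 317.3], [0.0, 608.1, 245.0], [0.0, 0.0, 1.0]] [-0.03934652  0.          0.          0.          0.        ] [[0.02, -1.0, 0.003], [-0.998, -0.02, -0.067], [0.067, -0.002, -0.998]] [ -30.8  586.  1299.7]
rails [(0.91, 377, 291)]
chute [(0.63, 369, 315), (0.16, 241, 261)]
tube_red [(0.63, 163, 232), (0.62, 241, 261)]
tube_red_cap [(0.83, 163, 228), (0.25, 170, 177)]
tube_green [(0.97, 241, 259), (0.36, 162, 228)]
tube_green_cap [(0.79, 239, 262)]
rack [(0.63, 151, 240)]
beaker [(0.95, 231, 166)]
wash_bottle [(0.87, 168, 178), (0.17, 162, 230)]
jar [(0.71, 478, 265)]
{'clock': 1.1, 'qpos': array([ 1.22119627,  0.62839731,  0.03854365,  1.51738616, -0.02698669,
        0.99628608, -0.01999737]), 'qd': array([ 0.00154902,  0.00099444,  0.0001717 , -0.00055722,  0.00051892,
        0.0005485 , -0.00024474]), 'tau': array([-1.80377650e-03, -5.63296759e+01,  1.22569721e+00, -1.93784541e+01,
        1.11952549e-02,  1.53614845e-03,  4.59120699e-06]), 'eef_pos': array([ 182.0095033 , -624.02556377,  231.32041193]), 'tool_rot': array([-3.14159196e+00, -4.25363457e-05, -1.28704642e+00]), 'force': array([-0.76820205,  0.11610569, -1.05696493]), 'torque': array([-0.04229295, -0.00904671, -0.02629395]), 'width': 85.40020381207168}
```

View pics/top0.png

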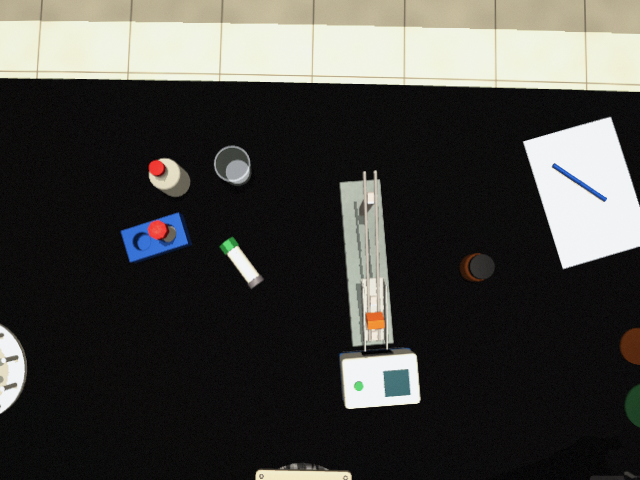

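View pics/scene0.png

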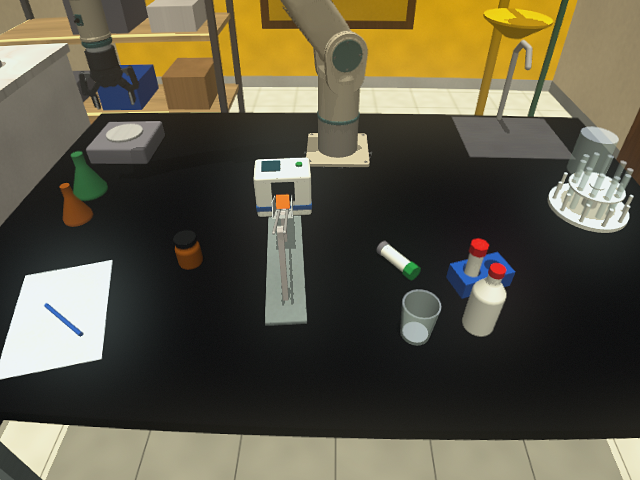

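```bash
python3 - <<'E'
import cv2
a=cv2.imread("pics/top0.png");b=cv2.imread("pics/scene0.png")
c=cv2.resize(a[160:360,330:430],None,fx=3,fy=3,interpolation=cv2.INTER_CUBIC)
d=cv2.resize(b[150:330,240:320],None,fx=3.333,fy=3.333,interpolation=cv2.INTER_CUBIC)[:600]
import numpy as np
cv2.imwrite("pics/crop0.png",np.hstack([c,d]))
E
cat > h.py <<'E'
import numpy as np, cv2
from scipy.spatial.transform import Rotation as Ro
from cell import ctrl, viewer
CI={n:viewer.camera_info(n) for n in ("scene","top")}
def proj(n,P):
    c=CI[n]; return cv2.projectPoints(np.atleast_2d(P).astype(float),cv2.Rodrigues(np.array(c["R"],float))[0],np.array(c["t"],float),np.array(c["K"]),np.array(c["distortion"]))[0][:,0]
def ray(n,uv,z):
    c=CI[n];R=np.array(c["R"]);p=cv2.undistortPoints(np.array([[uv]],float),np.array(c["K"]),np.array(c["distortion"]))[0,0]
    o=-R.T@c["t"];d=R.T@np.r_[p,1];return o+d*(z-o[2])/d[2]
E
python3 - <<'E'
from h import *
a=cv2.imread("pics/top0.png");b=cv2.imread("pics/scene0.png")
for n,im in (("top",a),("scene",b)):
    h=cv2.cvtColor(im,cv2.COLOR_BGR2HSV)
    for nm,lo,hi in (("green",(45,100,40),(80,255,255)),("red",(0,180,80),(4,255,255)),("orange",(6,200,150),(18,255,255)),("blue",(105,150,60),(125,255,255))):
        k=cv2.inRange(h,lo,hi);N,_,st,ce=cv2.connectedComponentsWithStats(k)
        print(n,nm,[(st[i,:5].tolist(),ce[i].round(1).tolist()) for i in range(1,N) if st[i,4]>25])
E
```

```text
top green [([219, 236, 20, 19, 190], [228.2, 244.6]), ([355, 382, 8, 9, 57], [358.4, 386.0]), ([625, 384, 15, 43, 482], [633.2, 405.2])]
top red [([148, 159, 17, 17, 201], [156.0, 167.3]), ([149, 221, 19, 18, 214], [158.0, 229.7])]
top orange [([367, 313, 17, 13, 120], [374.0, 316.9])]
top blue [([553, 164, 54, 37, 235], [579.1, 182.1]), ([120, 212, 68, 51, 1614], [152.4, 238.7])]
scene green [([71, 151, 37, 50, 1053], [86.2, 179.7]), ([402, 261, 19, 20, 241], [411.2, 270.5])]
scene red [([469, 238, 20, 19, 285], [478.7, 246.9]), ([489, 264, 17, 15, 198], [496.7, 270.9])]
scene orange [([60, 183, 9, 5, 33], [64.1, 185.2]), ([276, 195, 14, 14, 174], [282.2, 201.1])]
scene blue [([131, 65, 20, 16, 146], [139.7, 69.9]), ([123, 74, 9, 10, 38], [126.9, 78.1]), ([98, 90, 44, 20, 103], [113.4, 104.7]), ([447, 252, 69, 46, 1138], [476.2, 273.3]), ([45, 304, 36, 31, 164], [62.1, 318.5])]
```

View pics/crop0.png

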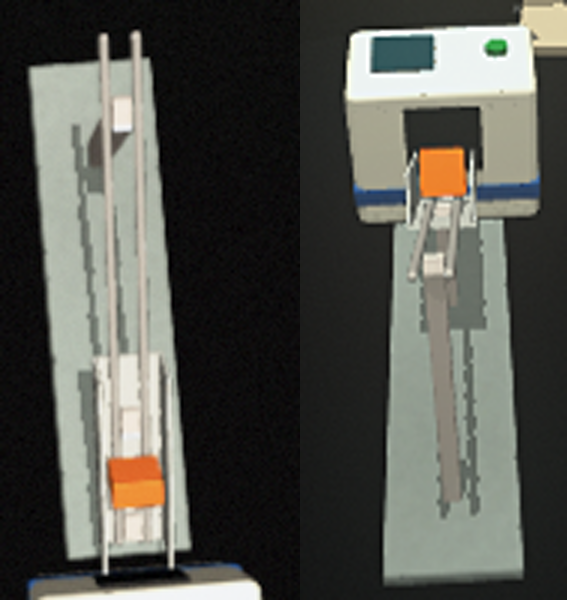

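```bash
cat >> h.py <<'E'
from scipy.optimize import least_squares
E
python3 - <<'E'
from h import *
c,s=np.cos(np.pi/6),np.sin(np.pi/6)
def rl(x,y,z): return [x*c-z*s, y, 70+x*s+z*c]
loc=np.array([rl(335,10,0),rl(335,-10,0),[315,45,12],[315,-45,12],[-45,-45,12],[-45,45,12]])
topuv=np.array([[364.3,171],[375.3,171],[340,182],[380.3,179],[393,342.7],[352.3,345.7]])
scuv=np.array([[284.7,232.5],[274.5,232.8],[306.9,324],[265.2,324.6]])
def W(p,l): 
    a=p[2];R=np.array([[np.cos(a),-np.sin(a),0],[np.sin(a),np.cos(a),0],[0,0,1]]);return l@R.T+[p[0],p[1],0]
ft=lambda p:(proj("top",W(p,loc))-topuv).ravel()
fs=lambda p:(proj("scene",W(p,loc[:4]))-scuv).ravel()
p0=[330,-100,0]
for nm,f in (("top",ft),("scene",fs),("both",lambda p:np.r_[ft(p),fs(p)])):
    r=least_squares(f,p0); print(nm,r.x.round(4),r.fun.round(1))
p=r.x
# brake uphill face top edge
for xb in (18,30,40,50):
    q=W(p,np.array([rl(xb,17,38),rl(xb,-17,38),rl(xb-20,17,38),rl(xb-20,-17,38)]));print(xb,(proj("top",q)).round(1).tolist(),proj("scene",q).round(1).tolist())
# green tube
for n,box in (("top",(213,232,270,295)),("scene",(370,235,425,282))):
    im=cv2.imread(f"pics/{n}0.png");x0,y0,x1,y1=box;m=(im[y0:y1,x0:x1].max(2)>60).astype(np.uint8)
    N,lb,st,ce=cv2.connectedComponentsWithStats(m);i=1+np.argmax(st[1:,4]);ys,xs=np.where(lb==i)
    pts=np.c_[xs+x0,ys+y0].astype(np.float32);print(n,len(pts),cv2.minAreaRect(pts))
    w=np.array([ray(n,u,18)[:2] for u in pts]).astype(np.float32);(cx,cy),wh,an=cv2.minAreaRect(w);print(w.mean(0),cx,cy,wh,an)
    m_,e=np.linalg.eigh(np.cov(w.T));print(np.degrees(np.arctan2(e[1,1],e[0,1])))
for n,u in (("top",(228.2,244.6)),("scene",(411.2,270.5))):print("greencap",ray(n,u,25))
for n,u in (("top",(158,229.7)),("scene",(478.7,246.9))):print("redcap",ray(n,u,120))
for n,l in (("top",(231,166)),("scene",(420,315))):print("beaker",ray(n,l,45))
for n,l in (("top",(168,178)),("scene",(486,300))):print("wash",ray(n,l,85))
for n,l in (("top",(478,265)),("scene",(188,252))):print("jar",ray(n,l,45))
E
```

```text
top [ 4.191430e+02 -1.390564e+02  9.160000e-02] [ 0.3  1.1  0.2  0.3 -0.5 -0.9  0.  -0.8  0.4 -0.  -0.4  0.1]
scene [ 4.218659e+02 -1.230676e+02  5.280000e-02] [ 0.6  1.2 -0.3  1.1  0.5 -1.2 -0.8 -1.1]
both [ 4.201449e+02 -1.384548e+02  9.640000e-02] [-0.8  0.6 -0.9 -0.2 -1.4 -1.2 -1.  -1.3  0.2 -0.6 -0.6 -0.3 -0.8  0.1
 -1.7  0.3 -0.3 -3.  -1.5 -1.4]
18 [[367.0, 328.3], [383.9, 327.0], [367.3, 336.6], [384.1, 335.3]] [[288.7, 194.5], [275.1, 195.0], [288.8, 193.7], [275.4, 194.3]]
30 [[366.8, 323.3], [383.8, 322.0], [367.1, 331.7], [384.0, 330.3]] [[288.6, 194.9], [274.9, 195.5], [288.7, 194.2], [275.2, 194.7]]
40 [[366.7, 319.1], [383.7, 317.8], [367.0, 327.5], [383.9, 326.2]] [[288.6, 195.3], [274.7, 195.9], [288.7, 194.5], [275.0, 195.1]]
50 [[366.5, 314.9], [383.7, 313.5], [366.8, 323.3], [383.8, 322.0]] [[288.6, 195.7], [274.5, 196.3], [288.6, 194.9], [274.9, 195.5]]
top 841 ((240.86953735351562, 262.3163757324219), (54.29530334472656, 16.968624114990234), 54.605201721191406)
[546.6872  145.74973] 545.740478515625 145.8013916015625 (118.20967864990234, 36.76609420776367) 36.79996871948242
-142.20638380215522
scene 694 ((397.85369873046875, 259.6829528808594), (49.35091018676758, 15.929723739624023), 38.65980911254883)
[545.7546  147.35815] 542.8671875 144.56787109375 (139.08226013183594, 48.226993560791016) 38.792423248291016
-144.64239599984055
greencap [583.12098211 173.27444681  25.        ]
greencap [587.57985042 172.2005558   25.        ]
redcap [604.2222927  301.81507555 120.        ]
redcap [607.51467556 302.14416975 120.        ]
beaker [751.12674413 169.44700658  45.        ]
beaker [734.31448783 168.84006182  45.        ]
wash [715.64201748 294.23805357  85.        ]
wash [726.42135896 296.16363868  85.        ]
jar [ 548.81594714 -362.42082635   45.        ]
jar [ 560.32597552 -353.19139815   45.        ]
```

```bash
cat >> h.py <<'E'
PC=[419.3,-138.9,0.092]
def Rdirs(x,z):  # rotation from tool x and z dirs
    x=np.array(x,float);z=np.array(z,float);z/=np.linalg.norm(z);x-=z*(x@z);x/=np.linalg.norm(x)
    return np.c_[x,np.cross(z,x),z]
RR=Ro.from_euler("xyz",[0,0,PC[2]]).as_matrix()@Ro.from_euler("y",-30,degrees=True).as_matrix()
def rails(x,y,z): return np.array([PC[0],PC[1],70])+RR@[x,y,z]
def state():
    s=ctrl.read_state(); return s,np.array(s["eef_pos"]),Ro.from_euler("xyz",s["tool_rot"]).as_matrix()
def plan(p0,R0,p1,R1,n):
    p0=np.array(p0,float);p1=np.array(p1,float)
    w=Ro.from_matrix(R0.T@R1).as_rotvec(degrees=True);p,R=p0.copy(),R0.copy();rows=[]
    for i in range(n):
        rw=np.r_[R.T@(p1-p)/(n-i)/50,w/n/6].round(2);rows.append(rw.tolist())
        p=p+R@rw[:3]*50;R=R@Ro.from_rotvec(rw[3:]*6,degrees=True).as_matrix()
    for i in range(0,n,5): print([rows[i:i+5]])
    print("end err",(p-p1).round(1),"max",np.abs(rows).max());return p,R
E
python3 - <<'E'
from h import *
s,p,R=state(); print(s["clock"],p.round(1))
a=np.radians(37.3);d=np.array([np.cos(a),np.sin(a),0]);c=np.array([545.5,146,18])
Rg=Rdirs([np.sin(a),-np.cos(a),0],[0,0,-1])
p,R=plan(p,R,[c[0],c[1],130],Rg,20)
plan(p,R,[c[0],c[1],4],Rg,5)
E
```

```text
1.1 [ 182.  -624.   231.3]
[[[-0.64, -0.56, 0.1, 0.0, -0.0, -0.18], [-0.63, -0.58, 0.1, 0.0, -0.0, -0.18], [-0.62, -0.59, 0.1, 0.0, -0.0, -0.18], [-0.6, -0.6, 0.1, 0.0, -0.0, -0.18], [-0.59, -0.61, 0.1, 0.0, -0.0, -0.18]]]
[[[-0.58, -0.62, 0.1, 0.0, -0.0, -0.18], [-0.57, -0.63, 0.1, 0.0, -0.0, -0.18], [-0.56, -0.64, 0.1, 0.0, -0.0, -0.18], [-0.55, -0.65, 0.1, 0.0, -0.0, -0.18], [-0.53, -0.67, 0.1, 0.0, -0.0, -0.18]]]
[[[-0.52, -0.67, 0.1, 0.0, -0.0, -0.18], [-0.51, -0.68, 0.1, 0.0, -0.0, -0.18], [-0.49, -0.69, 0.1, 0.0, -0.0, -0.18], [-0.48, -0.7, 0.1, 0.0, -0.0, -0.18], [-0.47, -0.71, 0.1, 0.0, -0.0, -0.18]]]
[[[-0.45, -0.72, 0.11, 0.0, -0.0, -0.18], [-0.44, -0.73, 0.1, 0.0, -0.0, -0.18], [-0.43, -0.74, 0.11, 0.0, -0.0, -0.18], [-0.41, -0.75, 0.1, 0.0, -0.0, -0.18], [-0.4, -0.76, 0.11, 0.0, -0.0, -0.18]]]
end err [-0.   0.  -0.2] max 0.76
[[[0.0, -0.0, 0.5, 0.0, -0.0, 0.02], [0.0, -0.0, 0.5, 0.0, -0.0, 0.02], [0.0, -0.0, 0.51, 0.0, -0.0, 0.02], [0.0, -0.0, 0.5, 0.0, -0.0, 0.02], [0.0, -0.0, 0.51, 0.0, -0.0, 0.02]]]
end err [-0.  -0.  -0.2] max 0.51
```

Emit:
apply_moves([
  [[-0.64,-0.56,0.1,0,0,-0.18],[-0.63,-0.58,0.1,0,0,-0.18],[-0.62,-0.59,0.1,0,0,-0.18],[-0.6,-0.6,0.1,0,0,-0.18],[-0.59,-0.61,0.1,0,0,-0.18]],
], claw=1)

```text
clock: 1.72
eef_pos: [273.5, -430.3, 206.4]
tool_rot: [-3.141, -0.001, -1.192]
force: [0.8, -0.1, -0.1]
width: 85.3
```

Emit:
apply_moves([
  [[-0.58,-0.62,0.1,0,0,-0.18],[-0.57,-0.63,0.1,0,0,-0.18],[-0.56,-0.64,0.1,0,0,-0.18],[-0.55,-0.65,0.1,0,0,-0.18],[-0.53,-0.67,0.1,0,0,-0.18]],
])

```text
clock: 2.35
eef_pos: [364.2, -237.8, 181.5]
tool_rot: [-3.141, -0.001, -1.098]
force: [1.1, -0.7, 0.7]
width: 85.1
```

Emit:
apply_moves([
  [[-0.52,-0.67,0.1,0,0,-0.18],[-0.51,-0.68,0.1,0,0,-0.18],[-0.49,-0.69,0.1,0,0,-0.18],[-0.48,-0.7,0.1,0,0,-0.18],[-0.47,-0.71,0.1,0,0,-0.18]],
])

```text
clock: 2.98
eef_pos: [454.6, -45.6, 156.4]
tool_rot: [-3.141, -0.001, -1.004]
force: [0.8, -0.2, 0.3]
width: 85.3
```

Emit:
apply_moves([
  [[-0.45,-0.72,0.11,0,0,-0.18],[-0.44,-0.73,0.1,0,0,-0.18],[-0.43,-0.74,0.11,0,0,-0.18],[-0.41,-0.75,0.1,0,0,-0.18],[-0.4,-0.76,0.11,0,0,-0.18]],
])

```text
clock: 3.6
eef_pos: [546.3, 147.3, 129.8]
tool_rot: [-3.141, -0.0, -0.909]
force: [0.9, -0.1, 0.1]
width: 85.7
```

Emit:
apply_moves([
  [[0,0,0.5,0,0,0.02],[0,0,0.5,0,0,0.02],[0,0,0.51,0,0,0.02],[0,0,0.5,0,0,0.02],[0,0,0.5,0,0,0.02]],
])

```text
clock: 4.22
eef_pos: [545.8, 146.2, 3.6]
tool_rot: [-3.141, -0.0, -0.921]
force: [0.0, -0.4, -0.8]
width: 85.8
```

Emit:
apply_moves([
  [[0,0,0,0,0,0],[0,0,0,0,0,0],[0,0,0,0,0,0],[0,0,0,0,0,0],[0,0,0,0,0,0]],
], claw=-1)

```text
clock: 4.85
eef_pos: [546.5, 146.3, 5.7]
tool_rot: [-3.139, -0.001, -0.921]
force: [0.1, -1.1, 6.4]
width: 28.7
```

Emit:
apply_moves([
  [[0,0,0,0,0,0],[0,0,0,0,0,0],[0,0,-0.5,0,0,0],[0,0,-1,0,0,0],[0,0,-1,0,0,0]],
])

```text
clock: 5.48
eef_pos: [545.1, 145.9, 130.8]
tool_rot: [3.141, 0.0, -0.921]
force: [1.2, -0.3, -0.8]
width: 29.2
```

```bash
python3 - <<'E'
from h import *
a=viewer.get_image("top");b=viewer.get_image("scene");cv2.imwrite("pics/t1.png",a);cv2.imwrite("pics/s1.png",b)
s,p,R=state();print(s["qpos"].round(3),p.round(1),s["tool_rot"].round(3),s["width"],s["force"])
z=lambda im,x,y:cv2.resize(im[y:y+120,x:x+120],(400,400),interpolation=cv2.INTER_CUBIC)
cv2.imwrite("pics/c1.png",np.hstack([z(a,180,200),z(b,340,200)]))
E
```

```text
[-0.292  0.632 -0.029  1.851  0.029  0.648 -1.259] [549.1 147.1 134.9] [-3.131 -0.004 -0.921] 29.14499291594482 [ 0.26961148  0.17873071 -2.0401715 ]
```

View pics/c1.png

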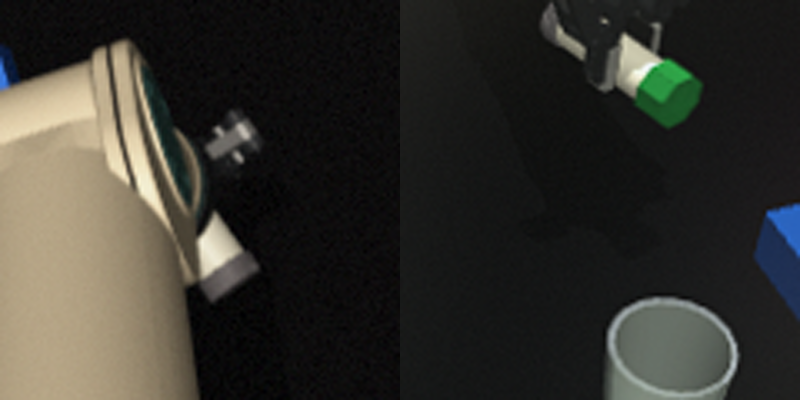

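```bash
python3 - <<'E'
from h import *
s,p,R=state()
Rt=np.c_[-RR[:,1],-RR[:,0],-RR[:,2]]
print(rails(177.5,0,110),rails(177.5,0,7))
p,R=plan(p,R,rails(177.5,0,110),Rt,10)
plan(p,R,rails(177.5,0,17),Rt,5)
E
```

```text
[ 517.6020228  -129.83061168  254.01279442] [ 568.88422848 -125.0992926   164.81217783]
[[[0.4, 0.38, -0.24, 0.48, 0.14, 0.52], [0.43, 0.35, -0.25, 0.48, 0.14, 0.52], [0.45, 0.31, -0.26, 0.48, 0.14, 0.52], [0.47, 0.27, -0.27, 0.48, 0.14, 0.52], [0.49, 0.23, -0.28, 0.48, 0.14, 0.52]]]
[[[0.5, 0.19, -0.28, 0.48, 0.14, 0.52], [0.52, 0.15, -0.28, 0.48, 0.14, 0.52], [0.53, 0.11, -0.28, 0.48, 0.14, 0.52], [0.53, 0.07, -0.28, 0.48, 0.14, 0.52], [0.54, 0.02, -0.28, 0.48, 0.14, 0.52]]]
end err [ 0.  -0.   0.2] max 0.54
[[[-0.0, 0.0, 0.37, -0.01, -0.0, 0.0], [-0.0, 0.0, 0.37, -0.01, -0.0, 0.0], [-0.0, 0.0, 0.37, -0.01, -0.0, 0.0], [-0.0, 0.0, 0.38, -0.01, -0.0, 0.0], [-0.0, 0.01, 0.37, -0.01, -0.0, 0.0]]]
end err [-0.2 -0.   0.1] max 0.38
```

Emit:
apply_moves([
  [[0.4,0.38,-0.24,0.48,0.14,0.52],[0.43,0.35,-0.25,0.48,0.14,0.52],[0.45,0.31,-0.26,0.48,0.14,0.52],[0.47,0.27,-0.27,0.48,0.14,0.52],[0.49,0.23,-0.28,0.48,0.14,0.52]],
])

```text
clock: 6.2
eef_pos: [530.0, 6.7, 189.4]
tool_rot: [-2.882, -0.038, -1.201]
force: [0.0, 0.6, -0.4]
width: 29.3
```

Emit:
apply_moves([
  [[0.5,0.19,-0.28,0.48,0.14,0.52],[0.52,0.15,-0.28,0.48,0.14,0.52],[0.53,0.11,-0.28,0.48,0.14,0.52],[0.53,0.07,-0.28,0.48,0.14,0.52],[0.54,0.02,-0.28,0.48,0.14,0.52]],
])

```text
clock: 6.82
eef_pos: [516.9, -111.7, 241.0]
tool_rot: [-2.665, -0.005, -1.442]
force: [0.1, 0.7, -1.2]
width: 29.3
```

```bash
python3 - <<'E'
from h import *
a=viewer.get_image("top");b=viewer.get_image("scene")
s,p,R=state();print(s["clock"],s["qpos"].round(3),p.round(1),s["width"],s["force"].round(1))
print("rails pos",(RR.T@(p-[PC[0],PC[1],70])).round(1),"tool in rails\n",(RR.T@R).round(3))
z=lambda im,x,y:cv2.resize(im[y:y+180,x:x+180],(400,400),interpolation=cv2.INTER_CUBIC)
cv2.imwrite("pics/c2.png",np.hstack([z(a,290,170),z(b,200,130)]))
E
```

```text
6.925 [ 0.253  0.303  0.037  2.249 -0.926  0.236 -0.292] [ 516.4 -115.   241.6] 29.108924660319797 [-0.6  0.1 -0.6]
rails pos [171.4  14.9  99.2] tool in rails
 [[ 0.03  -0.998 -0.046]
 [-1.    -0.03   0.007]
 [-0.009  0.046 -0.999]]
```

View pics/c2.png

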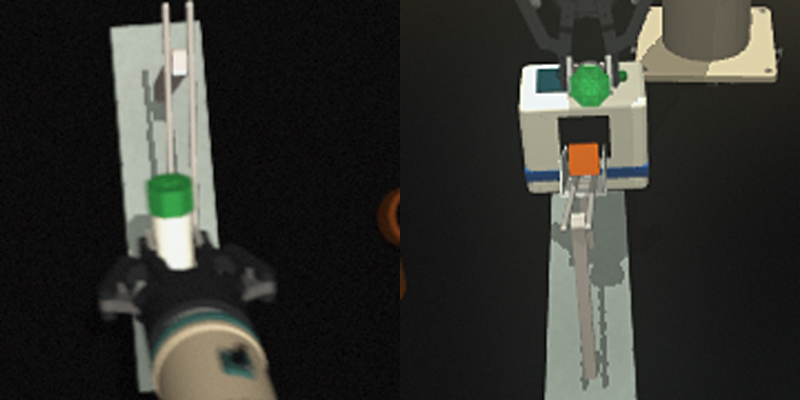

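```bash
python3 - <<'E'
from h import *
s,p,R=state()
Rt=np.c_[-RR[:,1],-RR[:,0],-RR[:,2]]
p,R=plan(p,R,rails(222,0,60),Rt,5)
E
```

```text
[[[0.07, -0.21, 0.15, 0.09, 0.02, 0.06], [0.06, -0.21, 0.15, 0.09, 0.02, 0.06], [0.06, -0.2, 0.15, 0.09, 0.02, 0.06], [0.07, -0.2, 0.15, 0.09, 0.02, 0.06], [0.06, -0.21, 0.15, 0.09, 0.02, 0.06]]]
end err [-0.  -0.1  0.2] max 0.21
```

Emit:
apply_moves([
  [[0.07,-0.21,0.15,0.09,0.02,0.06],[0.06,-0.21,0.15,0.09,0.02,0.06],[0.06,-0.2,0.15,0.09,0.02,0.06],[0.07,-0.2,0.15,0.09,0.02,0.06],[0.06,-0.21,0.15,0.09,0.02,0.06]],
])

```text
clock: 7.55
eef_pos: [583.0, -119.9, 233.7]
tool_rot: [-2.621, 0.002, -1.473]
force: [-0.4, -0.3, -1.3]
width: 29.5
```

```bash
cat >> h.py <<'E'
def rep():
    s,p,R=state();print(s["clock"],s["qpos"].round(3),p.round(1),s["width"],s["force"].round(1))
    print("rails pos",(RR.T@(p-[PC[0],PC[1],70])).round(1),"tool in rails\n",(RR.T@R).round(3));return p,R
Rt=np.c_[-RR[:,1],-RR[:,0],-RR[:,2]]
E
python3 - <<'E'
from h import *
p,R=rep()
a=viewer.get_image("top");cv2.imwrite("pics/t3.png",a)
# predicted tube outline vs. picture: green cap centre
h=cv2.cvtColor(a,cv2.COLOR_BGR2HSV);k=cv2.inRange(h,(45,100,40),(80,255,255));N,_,st,ce=cv2.connectedComponentsWithStats(k)
print([(st[i].tolist(),ce[i].round(1)) for i in range(1,N) if st[i,4]>60])
c=p-R[:,2]*12.5;cap=c-R[:,1]*57.5
print("cap centre/edge",proj("top",[cap,cap+R[:,0]*18,cap-R[:,0]*18,cap+R[:,1]*22-R[:,2]*18]).round(1).tolist())
p,R=plan(p,R,rails(222,0,8),Rt,5)
E
```

```text
7.55 [ 0.205  0.396  0.073  2.146 -1.098  0.233 -0.173] [ 583.  -119.9  233.7] 29.450301648283478 [-0.4 -0.3 -1.3]
rails pos [224.5   3.9  59.4] tool in rails
 [[ 0.004 -1.    -0.003]
 [-1.    -0.004  0.005]
 [-0.005  0.003 -1.   ]]
[([363, 213, 22, 19, 357], array([373.1, 221.7])), ([625, 384, 15, 43, 482], array([633.2, 405.2]))]
cap centre/edge [[373.0, 213.8], [383.2, 213.0], [362.8, 214.6], [374.6, 229.4]]
[[[0.02, 0.01, 0.21, 0.01, 0.01, 0.01], [0.02, 0.01, 0.2, 0.01, 0.01, 0.01], [0.01, 0.01, 0.21, 0.01, 0.01, 0.01], [0.01, 0.01, 0.2, 0.01, 0.01, 0.01], [0.02, 0.01, 0.21, 0.01, 0.01, 0.01]]]
end err [ 0.1 -0.  -0.1] max 0.21
```

```bash
python3 - <<'E'
from h import *
s,p,R=state()
p,R=plan(p,R,rails(250,0,30),Rt,5)
E
```

```text
[[[0.01, -0.09, 0.12, 0.0, 0.01, 0.01], [0.01, -0.1, 0.11, 0.0, 0.01, 0.01], [0.02, -0.09, 0.12, 0.0, 0.01, 0.01], [0.01, -0.1, 0.11, 0.0, 0.01, 0.01], [0.02, -0.09, 0.12, 0.0, 0.01, 0.01]]]
end err [-0.1 -0.2 -0.2] max 0.12
```

Emit:
apply_moves([
  [[0.01,-0.09,0.12,0,0.01,0.01],[0.01,-0.1,0.11,0,0.01,0.01],[0.02,-0.09,0.12,0,0.01,0.01],[0.01,-0.1,0.11,0,0.01,0.01],[0.02,-0.09,0.12,0,0.01,0.01]],
])

```text
clock: 8.22
eef_pos: [618.2, -120.6, 221.0]
tool_rot: [-2.621, -0.0, -1.48]
force: [-0.3, -1.1, -1.1]
width: 29.1
```

```bash
python3 - <<'E'
from h import *
p,R=rep()
plan(p,R,rails(250,0,9),Rt,5)
E
```

```text
8.225 [ 0.166  0.458  0.099  2.079 -1.098  0.233 -0.202] [ 618.2 -120.6  221. ] 29.05032257149468 [-0.3 -1.1 -1.1]
rails pos [248.5  -0.   30.9] tool in rails
 [[-0.001 -1.    -0.003]
 [-1.     0.001 -0.001]
 [ 0.001  0.003 -1.   ]]
[[[-0.0, -0.01, 0.09, 0.01, -0.0, -0.0], [-0.0, -0.01, 0.09, 0.01, -0.0, -0.0], [-0.0, -0.0, 0.09, 0.01, -0.0, -0.0], [-0.0, -0.01, 0.08, 0.01, -0.0, -0.0], [-0.0, -0.0, 0.09, 0.01, -0.0, -0.0]]]
end err [ 0.  -0.  -0.1] max 0.09
```

Emit:
apply_moves([
  [[0,-0.01,0.09,0.01,0,0],[0,-0.01,0.09,0.01,0,0],[0,0,0.09,0.01,0,0],[0,-0.01,0.09,0.01,0,0],[0,0,0.09,0,0,0]],
])

```text
clock: 8.85
eef_pos: [632.9, -121.2, 208.3]
tool_rot: [-2.628, 0.003, -1.478]
force: [0.9, 0.1, -1.0]
width: 29.0
```

```bash
python3 - <<'E'
from h import *
p,R=rep()
a=viewer.get_image("top");b=viewer.get_image("scene")
z=lambda im,x,y,w:cv2.resize(im[y:y+w,x:x+w],(400,400),interpolation=cv2.INTER_CUBIC)
cv2.imwrite("pics/c4.png",np.hstack([z(a,320,150,120),z(b,220,130,120)]))
E
```

```text
8.85 [ 0.167  0.497  0.094  2.048 -1.099  0.233 -0.205] [ 632.9 -121.2  208.3] 28.96962523283251 [ 0.9  0.1 -1. ]
rails pos [254.8  -2.   12.6] tool in rails
 [[-0.001 -1.    -0.01 ]
 [-1.     0.001  0.003]
 [-0.003  0.01  -1.   ]]
```

View pics/c4.png

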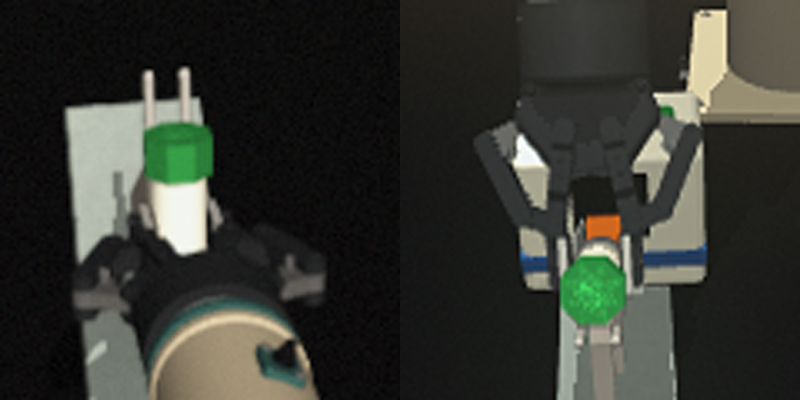

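Emit:
apply_moves([
  [[-0.02,0,0.02,0,0,0],[-0.02,0,0.02,0,0,0],[0,0,0.02,0,0,0],[0,0,0.02,0,0,0],[0,0,0.02,0,0,0]],
])

```text
clock: 9.57
eef_pos: [635.6, -119.3, 205.5]
tool_rot: [-2.631, 0.004, -1.477]
force: [-0.8, 0.3, 0.7]
width: 29.3
```

```bash
python3 - <<'E'
from h import *
p,R=rep()
E
```

```text
9.575 [ 0.16   0.504  0.097  2.042 -1.099  0.233 -0.209] [ 635.6 -119.3  205.5] 29.299758180313923 [-0.8  0.3  0.7]
rails pos [255.9  -0.4   8.7] tool in rails
 [[-0.001 -1.    -0.013]
 [-1.     0.001  0.004]
 [-0.004  0.013 -1.   ]]
```

Emit:
apply_moves([
  [[0,0,0.02,0,0,0],[0,0,0.02,0,0,0],[0,0,0.02,0,0,0],[0,0,0,0,0,0],[0,0,0,0,0,0]],
])

```text
clock: 10.2
eef_pos: [636.5, -118.7, 204.3]
tool_rot: [-2.632, 0.005, -1.476]
force: [-10.2, 1.4, 9.9]
width: 28.8
```

Emit:
apply_moves([
  [[0,0,0,0,0,0],[0,0,0,0,0,0],[0,0,0,0,0,0],[0,0,0,0,0,0],[0,0,0,0,0,0]],
], claw=0.3)

```text
clock: 10.82
eef_pos: [637.5, -119.4, 203.5]
tool_rot: [-2.632, 0.004, -1.477]
force: [-0.3, -0.1, 0.1]
width: 56.0
```

Emit:
apply_moves([
  [[0,0,-0.4,0,0,0],[0,0,-1,0,0,0],[0,0,-1,0,0,0],[0,0,-0.6,0,0,0],[0,0,0,0,0,0]],
])

```text
clock: 11.45
eef_pos: [565.0, -127.3, 337.0]
tool_rot: [-2.627, 0.003, -1.478]
force: [1.0, 0.0, 0.2]
width: 55.6
```

```bash
python3 - <<'E'
from h import *
p,R=rep()
a=viewer.get_image("top");b=viewer.get_image("scene");cv2.imwrite("pics/t5.png",a);cv2.imwrite("pics/s5.png",b)
z=lambda im,x,y,w:cv2.resize(im[y:y+w,x:x+w],(400,400),interpolation=cv2.INTER_CUBIC)
cv2.imwrite("pics/c5.png",np.hstack([z(a,290,170,200),z(b,220,130,120)]))
E
```

```text
11.45 [-0.107  0.239  0.488  2.041 -0.701  0.514 -0.582] [ 565.  -127.3  337. ] 55.63730793491855 [1.  0.  0.2]
rails pos [260.1  -1.8 158.2] tool in rails
 [[-0.001 -1.    -0.009]
 [-1.     0.001  0.004]
 [-0.004  0.009 -1.   ]]
```

View pics/c5.png

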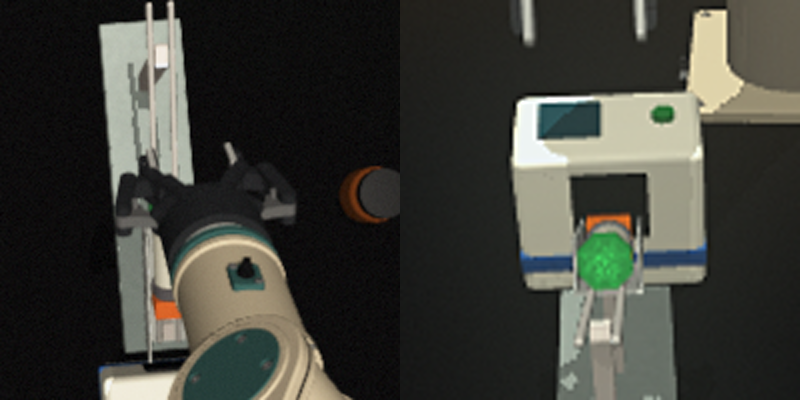

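```bash
python3 - <<'E'
from h import *
# cap fit
ob={"top":(158.0,229.7),"scene":(478.7,246.9)}
ang=np.radians(np.arange(0,360,15))
def cen(n,x,y):
    P=np.array([[x+18.7*np.cos(t),y+18.7*np.sin(t),z] for z in(103,125) for t in ang]);h=cv2.convexHull(proj(n,P).astype(np.float32));m=cv2.moments(h);return np.array([m["m10"]/m["m00"],m["m01"]/m["m00"]])
for ns in (["top"],["scene"],["top","scene"]):
    r=least_squares(lambda q:np.concatenate([cen(n,*q)-ob[n] for n in ns]),[605,302],diff_step=1e-3);print(ns,r.x.round(1),r.fun.round(2))
c=r.x
d=np.array([np.cos(np.radians(-75)),np.sin(np.radians(-75)),0]);u=np.array([0,0,1.])
Rg=Rdirs(np.cross(u,d),d-u);print(Rg.round(2))
a=np.radians(-35);Ra=Rdirs([np.cos(a),np.sin(a),0],-u)
p,R=rep()
p,R=plan(p,R,[580,150,320],Ra,10)
p,R=plan(p,R,[595,385,230],Rg,15)
E
```

```text
['top'] [604.7 303.2] [-0.  0.]
['scene'] [600.7 305.1] [-0. -0.]
['top', 'scene'] [603.7 303.7] [-0.28  0.5  -0.31  0.91]
[[ 0.97  0.18  0.18]
 [ 0.26 -0.68 -0.68]
 [ 0.    0.71 -0.71]]
11.55 [-0.106  0.243  0.485  2.042 -0.702  0.514 -0.582] [ 564.7 -126.1  334.2] 55.24619607999839 [-0.9  0.5 -0.6]
rails pos [258.5  -0.7 155.8] tool in rails
 [[-0.    -1.    -0.014]
 [-1.     0.     0.005]
 [-0.005  0.014 -1.   ]]
[[[-0.55, -0.06, 0.07, -0.46, -0.21, -0.81], [-0.54, -0.11, 0.08, -0.46, -0.21, -0.81], [-0.53, -0.15, 0.08, -0.46, -0.21, -0.81], [-0.51, -0.2, 0.08, -0.46, -0.21, -0.81], [-0.49, -0.25, 0.08, -0.46, -0.21, -0.81]]]
[[[-0.46, -0.29, 0.08, -0.46, -0.21, -0.81], [-0.43, -0.34, 0.08, -0.46, -0.21, -0.81], [-0.4, -0.37, 0.07, -0.46, -0.21, -0.81], [-0.37, -0.41, 0.05, -0.46, -0.21, -0.81], [-0.33, -0.44, 0.05, -0.46, -0.21, -0.81]]]
end err [-0.2  0.1 -0.2] max 0.81
[[[-0.16, -0.27, 0.12, -0.47, 0.22, -0.52], [-0.15, -0.28, 0.1, -0.47, 0.22, -0.52], [-0.14, -0.3, 0.09, -0.47, 0.22, -0.52], [-0.12, -0.31, 0.07, -0.47, 0.22, -0.52], [-0.11, -0.31, 0.05, -0.47, 0.22, -0.52]]]
[[[-0.09, -0.32, 0.03, -0.47, 0.22, -0.52], [-0.07, -0.33, 0.01, -0.47, 0.22, -0.52], [-0.05, -0.33, -0.0, -0.47, 0.22, -0.52], [-0.04, -0.33, -0.02, -0.47, 0.22, -0.52], [-0.02, -0.33, -0.04, -0.47, 0.22, -0.52]]]
[[[0.0, -0.33, -0.05, -0.47, 0.22, -0.52], [0.02, -0.33, -0.07, -0.47, 0.22, -0.52], [0.04, -0.32, -0.09, -0.47, 0.22, -0.52], [0.06, -0.32, -0.1, -0.47, 0.22, -0.52], [0.09, -0.3, -0.11, -0.47, 0.22, -0.52]]]
end err [ 0.1 -0.3 -0. ] max 0.52
```

Emit:
apply_moves([
  [[-0.55,-0.06,0.07,-0.46,-0.21,-0.81],[-0.54,-0.11,0.08,-0.46,-0.21,-0.81],[-0.53,-0.15,0.08,-0.46,-0.21,-0.81],[-0.51,-0.2,0.08,-0.46,-0.21,-0.81],[-0.49,-0.25,0.08,-0.46,-0.21,-0.81]],
], claw=1)

```text
clock: 12.18
eef_pos: [572.0, 13.2, 325.4]
tool_rot: [-2.892, -0.051, -1.04]
force: [-0.2, 0.9, -1.1]
width: 85.6
```

Emit:
apply_moves([
  [[-0.46,-0.29,0.08,-0.46,-0.21,-0.81],[-0.43,-0.34,0.08,-0.46,-0.21,-0.81],[-0.4,-0.37,0.07,-0.46,-0.21,-0.81],[-0.37,-0.41,0.05,-0.46,-0.21,-0.81],[-0.33,-0.44,0.05,-0.46,-0.21,-0.81]],
])

```text
clock: 12.8
eef_pos: [579.8, 150.8, 317.8]
tool_rot: [3.137, 0.007, -0.607]
force: [0.8, -1.0, 0.1]
width: 85.3
```

Emit:
apply_moves([
  [[-0.16,-0.27,0.12,-0.47,0.22,-0.52],[-0.15,-0.28,0.1,-0.47,0.22,-0.52],[-0.14,-0.3,0.09,-0.47,0.22,-0.52],[-0.12,-0.31,0.07,-0.47,0.22,-0.52],[-0.11,-0.31,0.05,-0.47,0.22,-0.52]],
])

```text
clock: 13.42
eef_pos: [584.5, 228.9, 287.0]
tool_rot: [2.879, -0.072, -0.323]
force: [0.3, 0.5, 0.1]
width: 85.0
```

```bash
cat >> h.py <<'E'
def RG(th=45,az=-75):
    d=np.array([np.cos(np.radians(az)),np.sin(np.radians(az)),0]);u=np.array([0,0,1.]);t=np.radians(th)
    return Rdirs(np.cross(u,d),d*np.sin(t)-u*np.cos(t))
E
python3 - <<'E'
from h import *
p,R=rep()
p,R=plan(p,R,[595,385,230],RG(),10)
E
```

```text
13.425 [-0.757  0.654  0.393  1.4    0.005  1.255 -0.758] [584.5 228.9 287. ] 85.01673969004898 [0.3 0.5 0.1]
rails pos [280.2 351.1  88.7] tool in rails
 [[ 0.826 -0.223 -0.517]
 [-0.402 -0.876 -0.265]
 [-0.394  0.427 -0.814]]
[[[-0.09, -0.32, 0.03, -0.46, 0.22, -0.52], [-0.07, -0.33, 0.01, -0.46, 0.22, -0.52], [-0.05, -0.33, -0.01, -0.46, 0.22, -0.52], [-0.03, -0.33, -0.03, -0.46, 0.22, -0.52], [-0.02, -0.33, -0.04, -0.46, 0.22, -0.52]]]
[[[0.0, -0.33, -0.06, -0.46, 0.22, -0.52], [0.02, -0.32, -0.07, -0.46, 0.22, -0.52], [0.05, -0.32, -0.09, -0.46, 0.22, -0.52], [0.06, -0.31, -0.1, -0.46, 0.22, -0.52], [0.08, -0.3, -0.12, -0.46, 0.22, -0.52]]]
end err [-0.2  0.2 -0. ] max 0.52
```

Emit:
apply_moves([
  [[-0.09,-0.32,0.03,-0.46,0.22,-0.52],[-0.07,-0.33,0.01,-0.46,0.22,-0.52],[-0.05,-0.33,-0.01,-0.46,0.22,-0.52],[-0.03,-0.33,-0.03,-0.46,0.22,-0.52],[-0.02,-0.33,-0.04,-0.46,0.22,-0.52]],
])

```text
clock: 14.05
eef_pos: [590.5, 307.4, 260.3]
tool_rot: [2.614, -0.077, -0.026]
force: [-0.6, 0.1, -0.1]
width: 85.3
```

Emit:
apply_moves([
  [[0,-0.33,-0.06,-0.46,0.22,-0.52],[0.02,-0.32,-0.07,-0.46,0.22,-0.52],[0.05,-0.32,-0.09,-0.46,0.22,-0.52],[0.06,-0.31,-0.1,-0.46,0.22,-0.52],[0.08,-0.3,-0.12,-0.46,0.22,-0.52]],
])

```text
clock: 14.68
eef_pos: [595.6, 385.5, 231.9]
tool_rot: [2.36, -0.002, 0.259]
force: [-0.2, 0.6, -0.5]
width: 85.5
```

```bash
python3 - <<'E'
from h import *
p,R=rep()
Rg=RG();g=np.array([604,303.3,76])
p,R=plan(p,R,g+19*Rg[:,2]-105*Rg[:,2],Rg,5)
p,R=plan(p,R,g+17*Rg[:,2],Rg,5)
print(p)
a=viewer.get_image("top");b=viewer.get_image("scene")
z=lambda im,x,y,w:cv2.resize(im[y:y+w,x:x+w],(400,400),interpolation=cv2.INTER_CUBIC)
cv2.imwrite("pics/c6.png",np.hstack([z(a,40,130,200),z(b,400,180,200)]))
E
```

```text
14.675 [-1.044  1.029  0.382  1.001  0.338  1.566 -0.586] [595.6 385.5 231.9] 85.45610589818648 [-0.2  0.6 -0.5]
rails pos [274.7 506.   28.3] tool in rails
 [[ 0.855  0.453 -0.252]
 [ 0.166 -0.7   -0.694]
 [-0.492  0.552 -0.674]]
[[[-0.05, -0.21, 0.33, -0.01, 0.0, -0.01], [-0.05, -0.21, 0.33, -0.01, 0.0, -0.01], [-0.05, -0.21, 0.33, -0.01, 0.0, -0.01], [-0.06, -0.21, 0.32, -0.01, 0.0, -0.01], [-0.05, -0.21, 0.33, -0.01, 0.0, -0.01]]]
end err [ 0.2  0.1 -0.1] max 0.33
[[[-0.0, -0.0, 0.41, 0.0, 0.0, 0.0], [-0.0, -0.0, 0.41, 0.0, 0.0, 0.0], [-0.0, -0.0, 0.41, 0.0, 0.0, 0.0], [-0.0, -0.0, 0.41, 0.0, 0.0, 0.0], [-0.0, -0.0, 0.42, 0.0, 0.0, 0.0]]]
end err [ 0.1 -0.   0. ] max 0.42
[607.23118253 291.67378782  63.99748686]
```

View pics/c6.png

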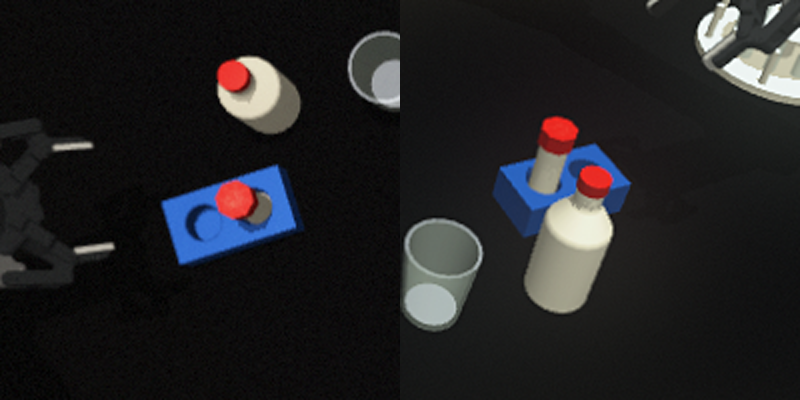

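Emit:
apply_moves([
  [[-0.05,-0.21,0.33,-0.01,0,-0.01],[-0.05,-0.21,0.33,-0.01,0,-0.01],[-0.05,-0.21,0.33,-0.01,0,-0.01],[-0.06,-0.21,0.32,-0.01,0,-0.01],[-0.05,-0.21,0.33,-0.01,0,-0.01]],
])

```text
clock: 15.4
eef_pos: [588.6, 360.8, 136.7]
tool_rot: [2.357, 0.0, 0.259]
force: [-0.9, 0.1, 0.6]
width: 85.5
```

Emit:
apply_moves([
  [[0,0,0.41,0,0,0],[0,0,0.41,0,0,0],[0,0,0.41,0,0,0],[0,0,0.41,0,0,0],[0,0,0.41,0,0,0]],
])

```text
clock: 16.02
eef_pos: [607.3, 290.7, 64.3]
tool_rot: [2.358, -0.0, 0.26]
force: [-0.6, -0.1, 0.0]
width: 85.3
```

```bash
python3 - <<'E'
from h import *
p,R=rep()
E
```

```text
16.025 [-0.989  1.133  0.38   1.3    0.361  1.17  -0.706] [607.3 290.7  64.3] 85.25305225722968 [-0.6 -0.1  0. ]
rails pos [ 193.5  410.5 -118.3] tool in rails
 [[ 0.854  0.455 -0.252]
 [ 0.167 -0.698 -0.696]
 [-0.493  0.553 -0.672]]
```

Close, then lift straight up 130 mm (world up is +0.71 y, -0.71 z in tool axes).

Emit:
apply_moves([
  [[0,0,0,0,0,0],[0,0,0,0,0,0],[0,0,0,0,0,0],[0,0,0,0,0,0],[0,0,0,0,0,0]],
], claw=-1)

```text
clock: 16.65
eef_pos: [607.5, 292.2, 66.0]
tool_rot: [2.358, -0.001, 0.26]
force: [-1.8, 2.4, 3.5]
width: 29.3
```

Emit:
apply_moves([
  [[0,0,0,0,0,0],[0,0,0,0,0,0],[0,0.07,-0.07,0,0,0],[0,0.28,-0.28,0,0,0],[0,0.35,-0.35,0,0,0]],
])

```text
clock: 17.27
eef_pos: [607.2, 290.6, 116.2]
tool_rot: [2.356, 0.001, 0.259]
force: [-0.0, -0.5, -0.7]
width: 29.2
```

Emit:
apply_moves([
  [[0,0.42,-0.42,0,0,0],[0,0.42,-0.42,0,0,0],[0,0.42,-0.42,0,0,0],[0,0.28,-0.28,0,0,0],[0,0,0,0,0,0]],
])

```text
clock: 17.9
eef_pos: [608.2, 291.2, 226.3]
tool_rot: [2.359, -0.004, 0.259]
force: [0.2, 0.6, -1.3]
width: 29.1
```

```bash
python3 - <<'E'
from h import *
p,R=rep()
a=viewer.get_image("top");b=viewer.get_image("scene");cv2.imwrite("pics/t7.png",a);cv2.imwrite("pics/s7.png",b)
z=lambda im,x,y,w:cv2.resize(im[y:y+w,x:x+w],(400,400),interpolation=cv2.INTER_CUBIC)
cv2.imwrite("pics/c7.png",np.hstack([z(a,40,130,200),z(b,420,130,160)]))
E
```

```text
17.9 [-0.997  0.936  0.405  1.255  0.383  1.368 -0.582] [608.2 291.2 226.3] 29.136779212434085 [ 0.2  0.6 -1.3]
rails pos [275.3 410.9  21.6] tool in rails
 [[ 0.856  0.452 -0.251]
 [ 0.166 -0.7   -0.695]
 [-0.49   0.553 -0.674]]
```

View pics/c7.png

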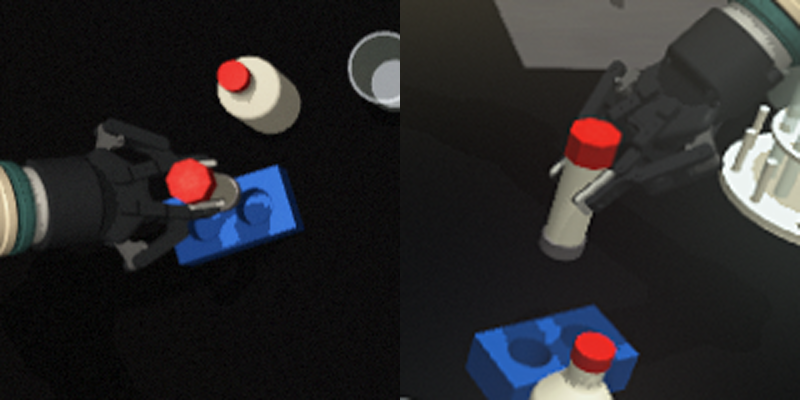

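```bash
cat >> h.py <<'E'
def redT(R,p,foot): # tube in tool
    return R.T@(np.array(foot)-p), R.T@np.array([0,0,1.])
E
python3 - <<'E'
from h import *
p,R=rep()
Rg=RG();ft,ut=redT(Rg,np.array([607.4,291.5,65.3]),[604,303.3,10]);print("foot,axis in tool",ft.round(1),ut.round(3))
foot=p+R@ft;ax=R@ut;print("foot now",foot.round(1),ax.round(3))
e1=np.cross(ax,[1,0,0]);e1/=np.linalg.norm(e1);e2=np.cross(ax,e1);ang=np.radians(np.arange(0,360,15))
ring=lambda l,r:np.array([foot+ax*l+r*(np.cos(t)*e1+np.sin(t)*e2) for t in ang])
for n,f,lim in(("top","pics/t7.png",(100,190,160,260)),("scene","pics/s7.png",(440,520,150,240))):
    im=cv2.imread(f);h=cv2.cvtColor(im,cv2.COLOR_BGR2HSV);k=cv2.inRange(h,(0,150,80),(6,255,255));k[:, :lim[0]]=0;k[:,lim[1]:]=0;k[:lim[2]]=0;k[lim[3]:]=0
    N,_,st,ce=cv2.connectedComponentsWithStats(k);print(n,[(st[i].tolist(),ce[i].round(1)) for i in range(1,N) if st[i,4]>100])
    hu=cv2.convexHull(proj(n,np.r_[ring(93,18.7),ring(115,18.7)]).astype(np.float32));m=cv2.moments(hu);print("pred cap",m["m10"]/m["m00"],m["m01"]/m["m00"],"foot pred",proj(n,[foot,foot+ax*7]).round(1).tolist())
# target
y=np.cross(RR[:,2],RR[:,0])
B=np.c_[np.array([1.,0,0]),ut,np.cross([1.,0,0],ut)];Bw=np.c_[RR[:,1],RR[:,0],np.cross(RR[:,1],RR[:,0])]
R1=Bw@B.T;print((RR.T@R1).round(2),"tool z world",R1[:,2].round(2))
P1=rails(175,0,20.5)-R1@ft;P0=P1+[0,0,80];print(P1.round(1))
np.savez("red.npz",ft=ft,ut=ut,R1=R1)
w=Ro.from_matrix(R.T@R1).magnitude();print("deg",np.degrees(w))
Rm=R@Ro.from_rotvec(Ro.from_matrix(R.T@R1).as_rotvec()/2).as_matrix();print("mid z",Rm[:,2].round(2))
pm=(p+P0)/2;pm[2]=max(pm[2],300);print(pm)
E
```

```text
18.0 [-0.997  0.94   0.404  1.257  0.382  1.367 -0.582] [606.9 291.  223.2] 29.336454325340974 [ 0.1 -0.6 -1.5]
rails pos [272.6 410.8  19.6] tool in rails
 [[ 0.853  0.456 -0.253]
 [ 0.166 -0.698 -0.696]
 [-0.494  0.552 -0.672]]
foot,axis in tool [ -0.2 -47.8  30.4] [ 0.     0.707 -0.707]
foot now [603.4 302.8 168. ] [ 0.001 -0.001  1.   ]
top [([148, 160, 17, 16, 206], array([156. , 167.5])), ([123, 209, 24, 23, 394], array([134.1, 220. ]))]
pred cap 135.15123903643894 222.1302994833245 foot pred [[151.1, 227.8], [150.1, 227.5]]
scene [([486, 177, 23, 21, 362], array([496.8, 186.8]))]
pred cap 496.482297273839 187.42732819528123 foot pred [[483.8, 228.6], [484.6, 226.0]]
[[ 0.    0.71 -0.71]
 [ 1.    0.    0.  ]
 [ 0.   -0.71 -0.71]] tool z world [-0.26 -0.02 -0.97]
[ 613.8 -120.7  192.3]
deg 97.12417308906106
mid z [ 0.1  -0.3  -0.95]
[610.33691501  85.11875011 300.        ]
```

```bash
python3 - <<'E'
from h import *
s,p,R=state();q=np.load("red.npz");R1=q["R1"];P1=rails(175,0,20.5)-R1@q["ft"]
Rm=R@Ro.from_rotvec(Ro.from_matrix(R.T@R1).as_rotvec()/2).as_matrix()
p,R=plan(p,R,[605,85,310],Rm,10)
p,R=plan(p,R,P1+[0,0,70],R1,10)
E
```

```text
[[[-0.11, 0.4, 0.16, 0.41, 0.18, -0.67], [-0.14, 0.4, 0.14, 0.41, 0.18, -0.67], [-0.17, 0.4, 0.12, 0.41, 0.18, -0.67], [-0.2, 0.39, 0.1, 0.41, 0.18, -0.67], [-0.23, 0.38, 0.08, 0.41, 0.18, -0.67]]]
[[[-0.26, 0.36, 0.05, 0.41, 0.18, -0.67], [-0.28, 0.34, 0.04, 0.41, 0.18, -0.67], [-0.3, 0.33, 0.01, 0.41, 0.18, -0.67], [-0.33, 0.3, -0.0, 0.41, 0.18, -0.67], [-0.35, 0.28, -0.03, 0.41, 0.18, -0.67]]]
end err [-0.  -0.1  0.2] max 0.67
[[[-0.3, 0.2, 0.22, 0.41, 0.18, -0.68], [-0.32, 0.19, 0.2, 0.41, 0.18, -0.68], [-0.34, 0.17, 0.19, 0.41, 0.18, -0.68], [-0.35, 0.16, 0.18, 0.41, 0.18, -0.68], [-0.36, 0.14, 0.16, 0.41, 0.18, -0.68]]]
[[[-0.38, 0.12, 0.15, 0.41, 0.18, -0.68], [-0.39, 0.1, 0.14, 0.41, 0.18, -0.68], [-0.39, 0.07, 0.13, 0.41, 0.18, -0.68], [-0.4, 0.05, 0.11, 0.41, 0.18, -0.68], [-0.41, 0.03, 0.11, 0.41, 0.18, -0.68]]]
end err [-0.   0.2 -0.2] max 0.68
```

Emit:
apply_moves([
  [[-0.11,0.4,0.16,0.41,0.18,-0.67],[-0.14,0.4,0.14,0.41,0.18,-0.67],[-0.17,0.4,0.12,0.41,0.18,-0.67],[-0.2,0.39,0.1,0.41,0.18,-0.67],[-0.23,0.38,0.08,0.41,0.18,-0.67]],
])

```text
clock: 18.62
eef_pos: [605.8, 186.7, 265.6]
tool_rot: [2.6, 0.146, 0.596]
force: [-0.7, 0.2, -0.6]
width: 29.6
```

Emit:
apply_moves([
  [[-0.26,0.36,0.05,0.41,0.18,-0.67],[-0.28,0.34,0.04,0.41,0.18,-0.67],[-0.3,0.33,0.01,0.41,0.18,-0.67],[-0.33,0.3,0,0.41,0.18,-0.67],[-0.35,0.28,-0.03,0.41,0.18,-0.67]],
])

```text
clock: 19.25
eef_pos: [604.4, 84.1, 309.5]
tool_rot: [2.881, 0.197, 0.961]
force: [0.4, -0.3, -0.6]
width: 29.7
```

Emit:
apply_moves([
  [[-0.3,0.2,0.22,0.41,0.18,-0.68],[-0.32,0.19,0.2,0.41,0.18,-0.68],[-0.34,0.17,0.19,0.41,0.18,-0.68],[-0.35,0.16,0.18,0.41,0.18,-0.68],[-0.36,0.14,0.16,0.41,0.18,-0.68]],
])

```text
clock: 19.88
eef_pos: [609.0, -18.6, 284.9]
tool_rot: [-3.121, 0.145, 1.33]
force: [0.2, -0.5, -1.5]
width: 29.2
```

```bash
python3 - <<'E'
from h import *
p,R=rep();q=np.load("red.npz");R1=q["R1"];P1=rails(175,0,20.5)-R1@q["ft"]
p,R=plan(p,R,P1+[0,0,70],R1,10)
E
```

```text
19.875 [-0.062  0.55  -0.047  1.516  0.168  1.15   1.152] [609.  -18.6 284.9] 29.17329997114722 [ 0.2 -0.5 -1.5]
rails pos [280.6 102.4  86.1] tool in rails
 [[ 0.208  0.807 -0.553]
 [ 0.935 -0.329 -0.13 ]
 [-0.286 -0.49  -0.823]]
[[[-0.19, 0.06, 0.07, 0.2, 0.09, -0.33], [-0.19, 0.05, 0.07, 0.2, 0.09, -0.33], [-0.19, 0.05, 0.07, 0.2, 0.09, -0.33], [-0.19, 0.04, 0.06, 0.2, 0.09, -0.33], [-0.2, 0.04, 0.06, 0.2, 0.09, -0.33]]]
[[[-0.2, 0.03, 0.06, 0.2, 0.09, -0.33], [-0.2, 0.03, 0.05, 0.2, 0.09, -0.33], [-0.2, 0.02, 0.05, 0.2, 0.09, -0.33], [-0.2, 0.02, 0.05, 0.2, 0.09, -0.33], [-0.21, 0.01, 0.05, 0.2, 0.09, -0.33]]]
end err [0.  0.  0.2] max 0.33
```

Now the second half, then check the red tube's pose over the rods before lowering.

Emit:
apply_moves([
  [[-0.38,0.12,0.15,0.41,0.18,-0.68],[-0.39,0.1,0.14,0.41,0.18,-0.68],[-0.39,0.07,0.13,0.41,0.18,-0.67],[-0.4,0.05,0.11,0.4,0.18,-0.65],[-0.41,0.03,0.11,0.38,0.18,-0.65]],
])

```text
clock: 20.5
eef_pos: [613.4, -121.2, 260.8]
tool_rot: [-2.883, 0.001, 1.662]
force: [0.3, -0.9, -1.1]
width: 29.5
```

```bash
python3 - <<'E'
from h import *
p,R=rep();q=np.load("red.npz");R1=q["R1"];P1=rails(175,0,20.5)-R1@q["ft"];foot=p+R@q["ft"];ax=R@q["ut"]
print("tube in rails",(RR.T@(foot-rails(0,0,0))).round(1),(RR.T@ax).round(3))
a=viewer.get_image("top");b=viewer.get_image("scene");cv2.imwrite("pics/t8.png",a);cv2.imwrite("pics/s8.png",b)
e1=np.cross(ax,[0,0,1.]);e1/=np.linalg.norm(e1);e2=np.cross(ax,e1);ang=np.radians(np.arange(0,360,15))
for n,im in(("top",a),("scene",b)):
    for l0,l1,r,col in((93,115,18.7,(255,255,0)),(0,14,18,(0,255,255))):
        hu=cv2.convexHull(proj(n,np.array([foot+ax*l+r*(np.cos(t)*e1+np.sin(t)*e2) for t in ang for l in(l0,l1)])).astype(np.int32));cv2.polylines(im,[hu],1,col,1)
z=lambda im,x,y,w:cv2.resize(im[y:y+w,x:x+w],(400,400),interpolation=cv2.INTER_NEAREST)
cv2.imwrite("pics/c8.png",np.hstack([z(a,310,150,130),z(b,220,110,130)]))
plan(p,R,P1+[0,0,15],R1,5)
E
```

```text
20.5 [ 0.196  0.713 -0.148  1.294  0.141  1.399  1.691] [ 613.4 -121.2  260.8] 29.514936605556294 [ 0.3 -0.9 -1.1]
rails pos [ 2.642e+02 -2.000e-01  6.780e+01] tool in rails
 [[-0.     0.71  -0.705]
 [ 1.    -0.001 -0.001]
 [-0.001 -0.705 -0.71 ]]
tube in rails [208.8  -0.5  79.9] [1.    0.    0.004]
[[[0.0, 0.06, 0.21, 0.01, 0.0, -0.0], [0.0, 0.06, 0.21, 0.01, 0.0, -0.0], [0.0, 0.05, 0.2, 0.01, 0.0, -0.0], [0.01, 0.06, 0.21, 0.01, 0.0, -0.0], [0.0, 0.05, 0.2, 0.01, 0.0, -0.0]]]
end err [-0.2 -0.   0.2] max 0.21
```

View pics/c8.png

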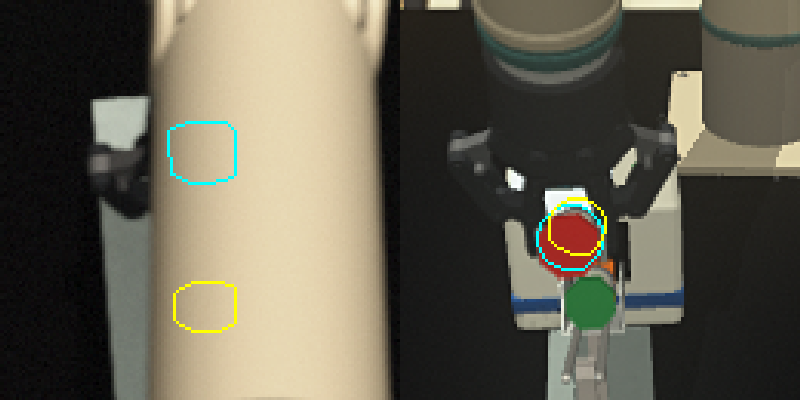

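Emit:
apply_moves([
  [[0,0.06,0.21,0.01,0,0],[0,0.06,0.21,0.01,0,0],[0,0.05,0.2,0.01,0,0],[0.01,0.06,0.21,0.01,0,0],[0,0.05,0.2,0.01,0,0]],
])

```text
clock: 21.22
eef_pos: [614.7, -119.7, 208.6]
tool_rot: [-2.883, 0.003, 1.661]
force: [0.2, 0.4, -1.5]
width: 29.6
```

Emit:
apply_moves([
  [[0,0.01,0.04,0,0,0],[0,0.01,0.04,0,0,0],[0,0.01,0.04,0,0,0],[0,0.01,0.04,0,0,0],[0,0.01,0.04,0,0,0]],
])

```text
clock: 21.85
eef_pos: [614.6, -120.1, 199.0]
tool_rot: [-2.883, 0.003, 1.66]
force: [0.5, -0.1, -1.0]
width: 29.7
```

```bash
python3 - <<'E'
from h import *
p,R=rep();q=np.load("red.npz");foot=p+R@q["ft"];ax=R@q["ut"]
print("tube in rails",(RR.T@(foot-rails(0,0,0))).round(1),(RR.T@ax).round(3))
P1=rails(175,0,18)-q["R1"]@q["ft"];plan(p,R,P1,q["R1"],5)
E
```

```text
21.85 [ 0.193  0.769 -0.144  1.359  0.152  1.279  1.673] [ 614.6 -120.1  199. ] 29.69838999711346 [ 0.5 -0.1 -1. ]
rails pos [234.4   0.7  13.6] tool in rails
 [[ 0.001  0.709 -0.705]
 [ 1.    -0.003 -0.002]
 [-0.004 -0.705 -0.709]]
tube in rails [179.1   0.6  25.7] [ 1.    -0.001  0.003]
[[[-0.0, 0.01, 0.03, 0.01, 0.0, -0.01], [-0.0, 0.01, 0.03, 0.01, 0.0, -0.01], [-0.0, 0.01, 0.04, 0.01, 0.0, -0.01], [-0.0, 0.01, 0.03, 0.01, 0.0, -0.01], [-0.01, 0.01, 0.04, 0.01, 0.0, -0.01]]]
end err [-0.1 -0.   0. ] max 0.04
```

Emit:
apply_moves([
  [[0,0.01,0.03,0.01,0,0],[0,0.01,0.03,0.01,0,0],[0,0.01,0.03,0.01,0,0],[0,0,0.03,0.01,0,0],[0,0,0,0,0,0]],
])

```text
clock: 22.48
eef_pos: [614.5, -121.5, 194.7]
tool_rot: [-2.879, 0.005, 1.659]
force: [-1.5, -1.4, 8.1]
width: 29.3
```

```bash
python3 - <<'E'
from h import *
p,R=rep();q=np.load("red.npz");foot=p+R@q["ft"];ax=R@q["ut"]
print("tube in rails",(RR.T@(foot-rails(0,0,0))).round(1),(RR.T@ax).round(3))
E
```

```text
22.475 [ 0.193  0.775 -0.143  1.36   0.154  1.276  1.671] [ 614.5 -121.5  194.7] 29.27543566514264 [-1.5 -1.4  8.1]
rails pos [232.1  -0.6  10. ] tool in rails
 [[ 0.     0.707 -0.708]
 [ 1.    -0.005 -0.004]
 [-0.006 -0.708 -0.707]]
tube in rails [176.8  -0.8  22.3] [ 1.    -0.    -0.001]
```

Emit:
apply_moves([
  [[0,0.01,0.03,0,0,0],[0,0,0.02,0,0,0],[0,0,0,0,0,0],[0,0,0,0,0,0],[0,0,0,0,0,0]],
])

```text
clock: 23.1
eef_pos: [614.5, -121.6, 194.4]
tool_rot: [-2.88, 0.006, 1.659]
force: [-3.5, -2.6, 18.6]
width: 29.5
```

Emit:
apply_moves([
  [[0,0,0,0,0,0],[0,0,0,0,0,0],[0,0,0,0,0,0],[0,0,0,0,0,0],[0,0,0,0,0,0]],
], claw=0.3)

```text
clock: 23.72
eef_pos: [614.3, -120.1, 190.0]
tool_rot: [-2.878, 0.003, 1.66]
force: [0.6, -0.1, 0.8]
width: 55.3
```

Emit:
apply_moves([
  [[0,0,0,0,0,0],[0,0,-0.4,0,0,0],[0,0,-0.8,0,0,0],[0,0,-0.8,0,0,0],[0,0,-0.4,0,0,0]],
])

```text
clock: 24.35
eef_pos: [646.6, -116.9, 308.5]
tool_rot: [-2.882, 0.004, 1.66]
force: [-0.8, 0.2, -0.8]
width: 55.2
```

```bash
python3 - <<'E'
from h import *
p,R=rep()
a=viewer.get_image("top");b=viewer.get_image("scene");cv2.imwrite("pics/t9.png",a);cv2.imwrite("pics/s9.png",b)
z=lambda im,x,y,w:cv2.resize(im[y:y+w,x:x+w],(400,400),interpolation=cv2.INTER_CUBIC)
cv2.imwrite("pics/c9.png",np.hstack([z(a,310,150,160),z(b,220,110,130)]))
E
```

```text
24.35 [ 0.173  0.739 -0.143  1.107  0.137  1.559  1.695] [ 646.6 -116.9  308.5] 55.15908203285946 [-0.8  0.2 -0.8]
rails pos [317.    1.1  92.4] tool in rails
 [[ 0.     0.709 -0.706]
 [ 1.    -0.003 -0.003]
 [-0.004 -0.706 -0.709]]
```

View pics/c9.png

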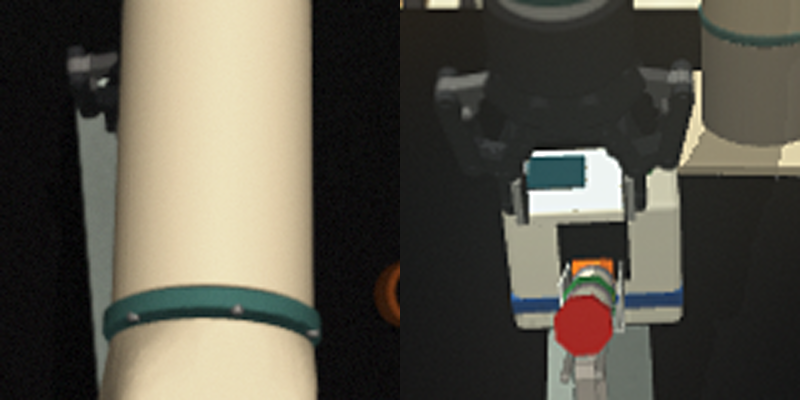

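```bash
python3 - <<'E'
from h import *
q=np.load("red.npz")
s,p,R=state()
p,R=plan(p,R,rails(300,0,16),q["R1"],5)
p,R=plan(p,R,rails(265,0,16),q["R1"],5)
E
```

```text
[[[-0.0, 0.17, 0.26, 0.01, 0.01, -0.01], [-0.0, 0.16, 0.27, 0.01, 0.01, -0.01], [-0.01, 0.17, 0.26, 0.01, 0.01, -0.01], [-0.0, 0.16, 0.27, 0.01, 0.01, -0.01], [-0.01, 0.17, 0.26, 0.01, 0.01, -0.01]]]
end err [ 0.  -0.1  0.1] max 0.27
[[[0.0, -0.1, 0.1, -0.0, -0.0, 0.0], [0.0, -0.1, 0.1, -0.0, -0.0, 0.0], [0.0, -0.1, 0.1, -0.0, -0.0, 0.0], [0.0, -0.1, 0.1, -0.0, -0.0, 0.0], [0.0, -0.09, 0.1, -0.0, -0.0, 0.0]]]
end err [ 0.2 -0.1 -0.2] max 0.1
```

Emit:
apply_moves([
  [[0,0,0,0,0,0],[0,0,0,0,0,0],[0,0,0,0,0,0],[0,0,0,0,0,0],[0,0,0,0,0,0]],
], claw=-1)

```text
clock: 25.08
eef_pos: [645.3, -117.1, 306.0]
tool_rot: [-2.878, 0.003, 1.66]
force: [-0.7, -0.1, 0.4]
width: 0.0
```

Emit:
apply_moves([
  [[0,0.17,0.26,0.01,0.01,-0.01],[0,0.16,0.27,0.01,0.01,-0.01],[-0.01,0.17,0.26,0.01,0.01,-0.01],[0,0.16,0.27,0.01,0.01,-0.01],[-0.01,0.17,0.26,0.01,0.01,-0.01]],
])

```text
clock: 25.7
eef_pos: [668.3, -115.9, 230.2]
tool_rot: [-2.873, -0.004, 1.664]
force: [0.0, -0.0, -0.6]
width: -0.2
```

Emit:
apply_moves([
  [[0,-0.1,0.1,0,0,0],[0,-0.1,0.1,0,0,0],[0,-0.1,0.1,0,0,0],[0,-0.1,0.1,0,0,0],[0,-0.1,0.1,0,0,0]],
])

```text
clock: 26.32
eef_pos: [638.6, -118.8, 215.2]
tool_rot: [-2.878, -0.003, 1.664]
force: [3.2, -1.4, 3.8]
width: -0.0
```

```bash
python3 - <<'E'
from h import *
rep()
b=viewer.get_image("scene");cv2.imwrite("pics/s10.png",b)
cv2.imwrite("pics/c10.png",cv2.resize(b[130:250,220:340],(500,500),interpolation=cv2.INTER_CUBIC))
E
```

```text
26.325 [ 0.185  0.795 -0.146  1.253  0.147  1.364  1.684] [ 638.6 -118.8  215.2] -0.04837613920303804 [ 3.2 -1.4  3.8]
rails pos [ 2.633e+02 -1.000e-01  1.560e+01] tool in rails
 [[ 0.     0.706 -0.709]
 [ 1.     0.002  0.002]
 [ 0.003 -0.709 -0.706]]
```

View pics/c10.png

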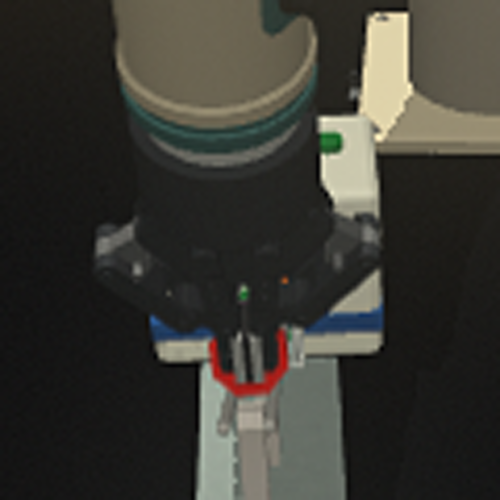

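Emit:
apply_moves([
  [[0,-0.05,0.05,0,0,0],[0,-0.05,0.05,0,0,0],[0,-0.05,0.05,0,0,0],[0,-0.05,0.05,0,0,0],[0,0,0,0,0,0]],
])

```text
clock: 27.0
eef_pos: [625.2, -120.0, 207.3]
tool_rot: [-2.873, -0.003, 1.664]
force: [1.9, -0.3, 5.0]
width: 0.2
```

```bash
python3 - <<'E'
from h import *
rep()
E
```

```text
27.0 [ 0.191  0.784 -0.146  1.303  0.148  1.33   1.683] [ 625.2 -120.   207.3] 0.23141101695682492 [ 1.9 -0.3  5. ]
rails pos [ 2.478e+02 -1.000e-01  1.550e+01] tool in rails
 [[ 0.001  0.703 -0.712]
 [ 1.     0.002  0.003]
 [ 0.003 -0.712 -0.703]]
```

Emit:
apply_moves([
  [[0,-0.03,0.03,0,0,0],[0,-0.03,0.03,0,0,0],[0,-0.03,0.03,0,0,0],[0,-0.02,0.02,0,0,0],[0,0,0,0,0,0]],
])

```text
clock: 27.62
eef_pos: [618.6, -120.7, 203.3]
tool_rot: [-2.873, -0.003, 1.664]
force: [3.6, -0.5, 5.0]
width: 0.2
```

Emit:
apply_moves([
  [[0,-0.02,0.02,0,0,0],[0,-0.02,0.02,0,0,0],[0,0,0,0,0,0],[0,0,0,0,0,0],[0,0,0,0,0,0]],
])

```text
clock: 28.25
eef_pos: [616.1, -120.8, 201.8]
tool_rot: [-2.873, -0.003, 1.664]
force: [2.3, -0.3, 4.1]
width: 0.0
```

```bash
python3 - <<'E'
from h import *
rep()
E
```

```text
28.25 [ 0.195  0.775 -0.146  1.34   0.149  1.303  1.682] [ 616.1 -120.8  201.8] 0.010338087262394756 [ 2.3 -0.3  4.1]
rails pos [ 2.37e+02 -1.00e-01  1.53e+01] tool in rails
 [[ 0.001  0.702 -0.712]
 [ 1.     0.002  0.003]
 [ 0.003 -0.712 -0.702]]
```

Emit:
apply_moves([
  [[0,-0.02,0.02,0,0,0],[0,-0.02,0.02,0,0,0],[0,0,0,0,0,0],[0,0,0,0,0,0],[0,0,0,0,0,0]],
])

```text
clock: 28.88
eef_pos: [614.3, -121.0, 200.7]
tool_rot: [-2.875, -0.003, 1.664]
force: [4.4, -0.8, 5.9]
width: -0.3
```

Emit:
apply_moves([
  [[0,-0.02,0.02,0,0,0],[0,0,0,0,0,0],[0,0,0,0,0,0],[0,0,0,0,0,0],[0,0,0,0,0,0]],
])

```text
clock: 29.5
eef_pos: [614.2, -121.0, 200.6]
tool_rot: [-2.878, -0.003, 1.664]
force: [6.0, -0.1, 7.7]
width: 0.2
```

```bash
python3 - <<'E'
from h import *
rep()
E
```

```text
29.5 [ 0.197  0.77  -0.147  1.352  0.15   1.29   1.681] [ 614.2 -121.   200.6] 0.16692082302997457 [ 6.  -0.1  7.7]
rails pos [ 2.348e+02 -1.000e-01  1.530e+01] tool in rails
 [[ 0.     0.706 -0.709]
 [ 1.     0.002  0.002]
 [ 0.003 -0.709 -0.706]]
```

Emit:
apply_moves([
  [[0,-0.03,0.03,0,0,0],[0,-0.03,0.03,0,0,0],[0,0,0,0,0,0],[0,0,0,0,0,0],[0,0,0,0,0,0]],
])

```text
clock: 30.12
eef_pos: [614.1, -121.0, 200.5]
tool_rot: [-2.887, -0.002, 1.665]
force: [10.1, -0.3, 13.5]
width: -0.2
```

```bash
python3 - <<'E'
from h import *
p,R=rep()
plan(p,R,rails(262,0,18),R,5)
plan(rails(262,0,18),R,rails(330,0,190),R,5)
E
```

```text
30.125 [ 0.198  0.765 -0.148  1.362  0.15   1.277  1.681] [ 614.1 -121.   200.5] -0.17941949836208823 [10.1 -0.3 13.5]
rails pos [234.7  -0.   15.2] tool in rails
 [[-0.001  0.712 -0.702]
 [ 1.     0.002  0.001]
 [ 0.003 -0.702 -0.712]]
[[[0.0, 0.07, -0.08, 0.0, 0.0, 0.0], [0.0, 0.07, -0.09, 0.0, 0.0, 0.0], [0.0, 0.07, -0.08, 0.0, 0.0, 0.0], [0.0, 0.07, -0.09, 0.0, 0.0, 0.0], [0.0, 0.07, -0.08, 0.0, 0.0, 0.0]]]
end err [-0.  -0.  -0.2] max 0.09
[[[0.0, -0.29, -0.68, 0.0, 0.0, 0.0], [0.0, -0.29, -0.68, 0.0, 0.0, 0.0], [0.0, -0.29, -0.68, 0.0, 0.0, 0.0], [0.0, -0.29, -0.68, 0.0, 0.0, 0.0], [0.01, -0.29, -0.68, 0.0, 0.0, 0.0]]]
end err [-0.2  0.1 -0.2] max 0.68
```

Hard stop reached (16 N, no motion). Back off uphill, rise, and swing the arm clear to see.

Emit:
apply_moves([
  [[0,0.07,-0.08,0,0,0],[0,0.07,-0.09,0,0,0],[0,0.07,-0.08,0,0,0],[0,0.07,-0.09,0,0,0],[0,0.07,-0.08,0,0,0]],
])

```text
clock: 30.75
eef_pos: [631.1, -119.3, 213.1]
tool_rot: [-2.872, -0.004, 1.664]
force: [0.0, -0.0, -0.1]
width: -0.1
```

Emit:
apply_moves([
  [[0,-0.29,-0.68,0,0,0],[0,-0.29,-0.68,0,0,0],[0,-0.29,-0.68,0,0,0],[0,-0.29,-0.68,0,0,0],[0,-0.29,-0.68,0,0,0]],
])

```text
clock: 31.38
eef_pos: [606.1, -122.3, 397.7]
tool_rot: [-2.873, -0.003, 1.664]
force: [0.8, 0.5, -0.0]
width: -0.2
```

Emit:
apply_moves([
  [[0.9,0,0,0,0,0],[0.9,0,0,0,0,0],[0.9,0,0,0,0,0],[0.9,0,0,0,0,0],[0.9,0,0,0,0,0]],
])

```text
clock: 32.0
eef_pos: [585.2, 103.1, 397.3]
tool_rot: [-2.873, -0.003, 1.664]
force: [0.1, 0.7, -0.1]
width: -0.0
```

```bash
python3 - <<'E'
from h import *
p,R=rep()
a=viewer.get_image("top");b=viewer.get_image("scene");cv2.imwrite("pics/t11.png",a);cv2.imwrite("pics/s11.png",b)
for n,im in(("top",a),("scene",b)):
    for f in (0,115):
        for l0,l1,r,col in((93,115,18.7,(255,255,0)),(0,14,18,(0,255,255))):
            hu=cv2.convexHull(proj(n,np.array([rails(f+l,r*np.cos(t),18.5+r*np.sin(t)) for t in np.radians(np.arange(0,360,15)) for l in(l0,l1)])).round().astype(np.int32));cv2.polylines(im,[hu],1,col,1)
z=lambda im,x,y,w:cv2.resize(im[y:y+w,x:x+w],(400,400),interpolation=cv2.INTER_NEAREST)
A=cv2.imread("pics/t11.png")
cv2.imwrite("pics/c11.png",np.hstack([z(a,310,220,150),z(A,310,220,150)]))
for l in("beaker","wash_bottle","jar"):print(l,[(np.array(d["location"])*[640,480]).round() for d in viewer.find_in("top",l)[:1]])
E
```

```text
32.0 [-0.105  0.592 -0.192  1.155  0.055  1.667  1.383] [585.2 103.1 397.3] -0.03344981684432223 [ 0.1  0.7 -0.1]
rails pos [326.  225.8 189.7] tool in rails
 [[ 0.001  0.702 -0.712]
 [ 1.     0.002  0.003]
 [ 0.003 -0.712 -0.702]]
beaker []
wash_bottle [array([156., 179.])]
jar [array([478., 265.])]
```

```bash
python3 - <<'E'
from h import *
for n in("top","scene"):
    im=cv2.imread("pics/t11.png" if n=="top" else "pics/s11.png");h=cv2.cvtColor(im,cv2.COLOR_BGR2HSV)
    x0,y0,x1,y1=(345,180,400,340) if n=="top" else (255,160,310,250)
    for nm,lo,hi,f in(("green",(45,100,30),(80,255,255),0),("red",(0,150,60),(5,255,255),115)):
        k=cv2.inRange(h,lo,hi)[y0:y1,x0:x1];N,_,st,ce=cv2.connectedComponentsWithStats(k)
        P=np.array([rails(f+l,18.7*np.cos(t),18.5+18.7*np.sin(t)) for t in np.radians(np.arange(0,360,15)) for l in(93,115)])
        hu=cv2.convexHull(proj(n,P).astype(np.float32));m=cv2.moments(hu)
        print(n,nm,[(st[i,4],(ce[i]+[x0,y0]).round(1)) for i in range(1,N) if st[i,4]>15],"pred",round(m["m10"]/m["m00"],1),round(m["m01"]/m["m00"],1),"area",m["m00"])
    k=cv2.inRange(h,(6,150,100),(18,255,255))[y0-20:y1+20,x0:x1];print("orange",[(np.ptp(v),v.mean()+o) for v,o in zip(np.where(k),(y0-20,x0)) if len(v)])
e=[proj("top",rails(x,0,18.5))[0].round(1).tolist() for x in (0,10,20)];print("px per 10mm",e)
# beaker check, scene camera, before vs after difference
d=cv2.absdiff(cv2.imread("pics/scene0.png"),cv2.imread("pics/s11.png")).max(2)
for nm,(x0,y0,x1,y1) in {"beaker":(400,288,442,345),"wash":(462,262,508,336),"jar":(172,230,205,270)}.items(): print(nm,"share changed",(d[y0:y1,x0:x1]>40).mean().round(3))
E
```

```text
top green [(np.int32(188), array([374. , 290.1]))] pred 373.7 286.1 area 325.933063600678
top red [(np.int32(323), array([372.6, 233.9]))] pred 372.4 233.3 area 340.78455904801376
orange [(np.int64(12), np.float64(339.3255813953489)), (np.int64(17), np.float64(375.90697674418607))]
scene green [(np.int32(23), array([298.6, 163.6])), (np.int32(27), array([281.7, 200. ]))] pred 281.0 206.6 area 221.71382701420225
scene red [(np.int32(269), array([279.8, 212.8]))] pred 279.2 213.6 area 282.9493017741479
orange [(np.int64(5), np.float64(194.325)), (np.int64(13), np.float64(282.425))]
px per 10mm [[374.6, 330.1], [374.5, 326.0], [374.5, 321.9]]
beaker share changed 0.0
wash share changed 0.066
jar share changed 0.0
```

```bash
python3 -c "
from cell import ctrl
print(ctrl.read_state()['clock']); print(ctrl.finish_job())"
```

```text
32.25
the job is handed in; nothing more can be done
None
```

I loaded both tubes into the chute, cap uphill, with green lower and red behind it. Closed fingertips then pushed the row until it stopped dead (about 16 N, no movement). I backed off, swung the arm clear and handed in at 32.25 s.

**Last checks**
- **Red tube:** its cap is within about 1 px of the predicted seated position in both cameras, or 1–2 mm along the rods in the top view.
- **Green tube:** only part of its cap shows. The amount and position visible fit its end face being covered by the red tube's foot, so there is no sign of a gap. This is indirect evidence.
- **Beaker and jar:** the picture areas around them in the scene camera are unchanged from the start.
- **Wash bottle:** 6.6% of its picture area changed, most likely because the red tube is gone from behind it. Its cap was in the same place right after the red tube was lifted, and I did not re-measure it at the end.

**Failed or disagreed**
- The network missed the beaker in the final top picture.
- The network's wash bottle location moved about 12 px, most likely because it marked the cap instead of the body.
- I had used up the 12 viewable pictures, so the final check was numeric only and I did not see the end state.

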